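Fit a new bayonet filter cartridge and turn the water on

TASK

Fit the new filter cartridge (the one lying on its side) in the drinking-water stand: first stand it upright on its neck on the worktop and let go, so that you can take it again by the wing on top, then lower it into the socket with its two lugs in the two slots, push it down against the spring, turn it a quarter clockwise and let it spring up into its catch. Once it stays locked with your hand off it, and not before, open the inlet valve by swinging its lever all the way round until it lies along the pipe. Leave the used cartridge on its tray and the other things on the worktop where they are.

Things in the scene. Friction and masses are not known exactly. Their poses are not given: they have to be found in the camera images.
- new_cartridge: The new filter cartridge, 0.24 to 0.39 kg, lying on one side, its z and x axes level, its axis 28 mm above the worktop. Origin: centre of the neck's foot; z runs along it to the wing. Dark grey round neck 40 mm across, z 0 to 27 mm, foot tapered to 33 mm; light grey square body 56 x 56 mm, z 27 to 117 mm, sides square to x and y; wing on top. It can stand on its neck; mass centre near z 72 mm.
- cartridge_wing (a point): Middle of the new cartridge's flat light grey wing, on its axis at z 132 mm; axes as the cartridge's. The wing is 48 mm along x, 12 mm thick along y and 30 mm high (z 117 to 147 mm).
- cartridge_lugs (a point): On the new cartridge's axis at z 11 mm, level with the top of its two lugs, which stick out of the neck along its +x and -x to 28 mm from the axis (in line with the wing). Each is 10 mm wide, z 4 to 11 mm, narrowing to 6 mm wide at its underside.
- filter_stand: The drinking-water stand, fixed to the worktop: grey base 118 mm (x) by 158 mm (y, -97 to +61 mm), top at 34 mm, with a dark round collar 80 mm across. Origin: on the socket's axis at worktop height; x points to its back, z up. Steel spout: rises at x 34, y -80 mm, top 184 mm, ends at x -100 mm. The inlet pipe leaves at +y, 22 mm above the worktop, to an elbow at y 156 mm.
- socket_mouth (a point): Centre of the socket's mouth on top of the collar, 62 mm above the worktop, axes as the stand's. Bore 45 mm; two slots for the lugs, 14 mm wide, out to 30 mm from the axis, at +x and -x (a steel pip beside each). The lip is 8 mm thick: lugs pass under it when the neck's foot is at least 19 mm below the mouth, then turn only clockwise seen from above, 90 degrees to a stop.
- socket_seat (a point): Where the foot's centre stays when locked: on the axis, 16 mm below the mouth, lugs along the stand's y (steel bar marks), sprung up into 3 mm deep pockets under the lip. A spring plate meets the foot 10 mm below the mouth (lugs then in the slots) and yields to 22 mm below it: 5 N at first, 15 N at its stop, the cartridge's weight included.
- valve_lever (a joint): Angle of the inlet valve's lever (rad): 0 shut, lever pointing to the stand's front (-x); grows clockwise seen from above to 1.57, fully open, lever pointing along the pipe (the stand's +y). It stays where it is left; turning it takes about 2 N at the tip. It starts at 0 to 0.12.
- valve_pivot (a point): The lever's pivot axis, at x 0, y 115 mm in the stand's frame, 50 mm above the worktop; axes as the stand's.
- lever_tip (a point): Free end of the valve lever, 72 mm from its pivot, 50 mm above the worktop. Its black sleeve is 13 mm wide and high and reaches from 26 to 72 mm from the pivot.
- used_cartridge: The used cartridge, same shape as the new one, standing upright on a thin white tray (80 x 235 x 7 mm); leave it.
- mug: Stoneware mug under the spout, 82 mm wide, 92 mm high, handle to its -y; origin at its underside; leave it.
- timer: Round kitchen timer, 65 mm wide, 37 mm high; leave it.
Things that resemble listed ones, but are neither listed nor needed, are in the scene too. Leave any green look-alike of the new_cartridge alone.

How it is judged:
By the outcome, as a careful person would: the job done as asked, in the order asked, and still so for the second after the job is handed in, with the robot touching nothing.
It also fails if it takes over 72 s, if anything falls off the work surface, if the arm or the gripper's body presses on something with over 40 N, if the wrist force passes 120 N, or if a joint passes its speed limit or range.

ROBOT

A 6-joint arm with a two-finger parallel gripper is mounted at the origin on the work surface; the furniture and walls round the work are solid. World frame = base frame: x ahead of the robot, y to its left, z up, the work surface at z = 0. Lengths are in mm, angles in rad, forces in N, time in s.
With the tool pointing down it reaches from about 275 to 850 mm from the base axis. Payload 5.2 kg.
Tool frame: the origin (TCP) lies at the very end of the fingers, on their centre line; the grasp point (between the pads) lies behind it (r.grip_point_offset is the z of the grasp point in the tool frame, in mm); z points along the fingers, y is the direction in which the jaws open and shut (so a half turn about z gives the same grasp; the last joint's range is limited). The gripper opens to 85 mm and grips with 20 to 120 N. Pads are 22 mm wide; open, the fingers measure 114 mm over their backs; the gripper's body (76 mm by 85 mm) begins 54 mm behind the grasp point. The pads swing forward as they close: fully open they stand 13 mm farther back than shut.
Start: joints at [-1.546, 0.259, 1.535, -0, 1.348, -0.203], TCP at [124.23, -535.791, 231.31] pointing down, gripper open.
Joint ranges: [-3.14, 3.14], [-0.91, 2.08], [0.19, 2.58], [-1.22, 4.36], [0.22, 2.71], [-3.12, 3.12]. Speed limits (rad/s): [2.57, 2.57, 3.14, 3.14, 3.14, 3.14].

INTERFACE

Orientations are given as a unit quaternion [w, x, y, z].
In Python, from station import r, capture, get_calibration gives the robot as it stands.
- The arm moves only by the tool send_rows, never from a script. Its argument "commands" is one flat list of numbers, 4 for each row, row after row: the shift along the tool's x, y, z in cm, then the turn about the tool's z in rad. A call has 1 to 20 rows; each row is the pose to reach, as a shift and turn from the pose commanded when the call began, along the tool's axes at that moment; what a row does not reach only later rows make up. A row lasts 1/10 s, in which the tool goes at most 50 mm and 8.59 degrees, less where a joint would pass 70% of its speed; a pose out of reach is approached as far as the arm can. A call with a gripper value outside its range is refused whole. "hand" is the finger opening in cm, from 0 to 8.54, set as the call begins (left out, the last holds). The fingers move at their own pace and stop on an object; "grip_force" is the grip in N (left out, the last holds). Time passes only in rows, so rows that repeat a pose let the fingers close. It gives the time, the measured TCP pose, the force and the opening at its end, in the units of the state.
- r.get_obs(): the state, without advancing time (a new reading comes with each control period).
- capture(name): name is "side" or "top"; returns (picture, depth): 420x560x3 uint8, red, green, blue; 420x560 float32, mm along the optical axis (not along the pixel's ray), 0 where there is no reading.
- get_calibration(name): a dict with "fx", "fy", "cx", "cy" (pixels), "extrinsics" (4x4, takes a point from world to camera coordinates). Camera axes: x right, y up, looking along -z (the intrinsics and any distortion apply to the point x, -y, -z); pixel columns grow to the right and rows downward; lengths in mm; the calibration is good to about 2 mm. A picture is of the moment at which its call begins. get_calibration takes no time and is no camera call.
- r.hand_in(): hands the job in, once; it reports no verdict.
The state is a dict: "time_s": time; "joint_positions": joint angles; "joint_velocities": joint speeds; "tau": joint torques, N m; "ee_pos": TCP position; "ee_rot": TCP orientation; "contact_force": force on the tool from outside, world axes, zero at the start; "ft_torque": the same for the moment, N m; "opening": finger opening in mm.
Only numpy, scipy, OpenCV 4.12 (cv2) and the standard library are available. Lean on these libraries where they do the work, as an engineer would, in place of code of your own. Each camera call takes 0.05 s, during which the arm holds its last target.

## Working session

There is one attempt and no reset: what is moved stays moved. The work goes in short steps, Python scripts to look and compute and a tool call to move; the robot and the scene stay as the last step left them, time stands still between calls to the robot, and variables do not carry over. Pictures are saved under pics/ and viewed, and the job is handed in when it is done.

Besides the shell and the picture viewer there is one more tool, called after "Call:" as a command line: name --argument value ..., lists and objects as JSON in quotes. send_rows: Moves the arm, as the interface text tells. Its arguments: {"type":"object","properties":{"commands":{"type":"array"},"hand":{"type":"number"},"grip_force":{"type":"number"}},"required":["commands"]}

```bash
ls; mkdir -p pics; python3 - <<'E'
from station import r,capture,get_calibration
import cv2,numpy as np
for n in ("side","top"):
    p,d=capture(n); cv2.imwrite(f"pics/{n}0.png",cv2.cvtColor(p,cv2.COLOR_RGB2BGR)); np.savez(f"pics/{n}0.npz",p=p,d=d)
    c=get_calibration(n); print(n,{k:(np.round(v,4).tolist() if hasattr(v,'__len__') else v) for k,v in c.items()}, d.min(),d.max())
o=r.get_obs(); print({k:np.round(v,3).tolist() for k,v in o.items()}); print(r.grip_point_offset)
E
```

```text
pics
side {'fx': 450.0002279992532, 'fy': 450.0002279992532, 'cx': 275.20889287336655, 'cy': 212.99343834362017, 'extrinsics': [[-0.8827, -0.47, -0.0051, 389.4083], [0.3211, -0.6108, 0.7238, -92.9171], [-0.3432, 0.6372, 0.69, -1314.6964], [0.0, 0.0, 0.0, 1.0]]} 0.0 3570.633
top {'fx': 455.87317818164934, 'fy': 455.87317818164934, 'cx': 285.22163037295803, 'cy': 208.8477250305482, 'extrinsics': [[0.3328, -0.9429, -0.0129, -10.2575], [0.8609, 0.2982, 0.4122, -386.8596], [-0.3848, -0.1483, 0.911, -1265.7235], [0.0, 0.0, 0.0, 1.0]]} 0.0 2237.89
{'time_s': 0.1, 'joint_positions': [-1.546, 0.259, 1.536, 0.0, 1.348, -0.203], 'joint_velocities': [-0.001, 0.0, -0.001, 0.0, -0.0, 0.0], 'tau': [0.005, -44.697, -29.125, 0.0, 0.006, 0.0], 'ee_pos': [124.246, -535.318, 230.558], 'ee_rot': [-0.001, 0.994, 0.114, 0.0], 'contact_force': [0.916, 1.196, -0.77], 'ft_torque': [-0.013, 0.013, 0.032], 'opening': 85.282}
-18.700000000000003
```

View pics/side0.png

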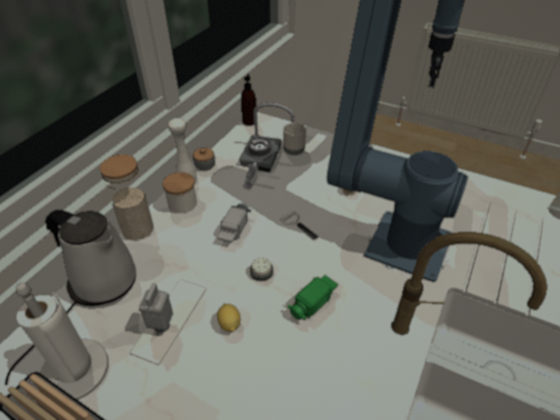

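View pics/top0.png

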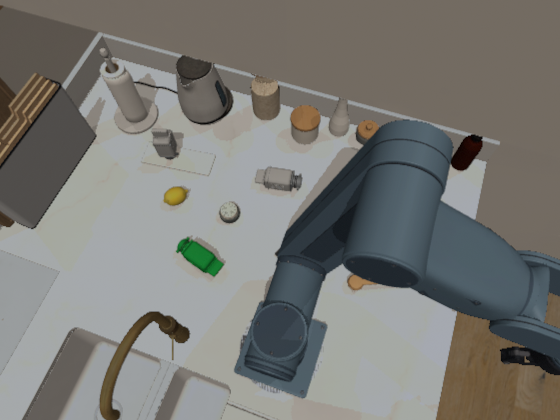

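```bash
cat > h.py <<'E'
from station import r,capture,get_calibration
import cv2,numpy as np
def cap(n,tag):
    p,d=capture(n); cv2.imwrite(f"pics/{n}{tag}.png",cv2.cvtColor(p,cv2.COLOR_RGB2BGR)); np.savez(f"pics/{n}{tag}.npz",p=p,d=d); return p,d
def load(n,tag):
    z=np.load(f"pics/{n}{tag}.npz"); return z['p'],z['d']
def cloud(n,d):
    c=get_calibration(n);E=np.array(c['extrinsics']);R=E[:3,:3];t=E[:3,3]
    v,u=np.mgrid[:d.shape[0],:d.shape[1]]
    P=np.stack([(u-c['cx'])/c['fx']*d,-(v-c['cy'])/c['fy']*d,-d],-1)
    return (P-t)@R
def ray(n,u,v,z):
    c=get_calibration(n);E=np.array(c['extrinsics']);R=E[:3,:3];t=E[:3,3]
    o=-R.T@t; k=R.T@np.array([(u-c['cx'])/c['fx'],-(v-c['cy'])/c['fy'],-1.])
    return o+k*(z-o[2])/k[2]
def proj(n,X):
    c=get_calibration(n);E=np.array(c['extrinsics']);X=np.atleast_2d(X)@E[:3,:3].T+E[:3,3]
    return np.stack([c['cx']-c['fx']*X[:,0]/X[:,2],c['cy']+c['fy']*X[:,1]/X[:,2]],1)
def crop(n,tag,x0,y0,x1,y1,k,out):
    p=load(n,tag)[0][y0:y1,x0:x1]; cv2.imwrite(f"pics/{out}.png",cv2.resize(cv2.cvtColor(p,cv2.COLOR_RGB2BGR),None,fx=k,fy=k,interpolation=cv2.INTER_CUBIC))
E
python3 - <<'E'
from h import *
for n,pts in (("side",[(265,150),(233,223),(262,268),(251,175),(294,135),(200,380),(330,250)]),("top",[(280,180),(229,212),(180,230),(270,300)])):
    P=cloud(n,load(n,0)[1])
    for u,v in pts: print(n,u,v,np.round(P[v,u]))
crop("side",0,180,90,340,280,4,"c1"); crop("side",0,200,80,340,250,5,"c2"); crop("top",0,240,150,320,210,8,"c3")
E
```

```text
side 265 150 [ 558. -144.   60.]
side 233 223 [467. 211.  59.]
side 262 268 [320. 303.  39.]
side 251 175 [551. -35.  30.]
side 294 135 [ 490. -233.   90.]
side 200 380 [302. 625.  -3.]
side 330 250 [195. 125.  -0.]
top 280 180 [469. 171.  53.]
top 229 212 [322. 285.  37.]
top 180 230 [228. 416.   2.]
top 270 300 [ 62.  45. 263.]
```

View pics/c1.png

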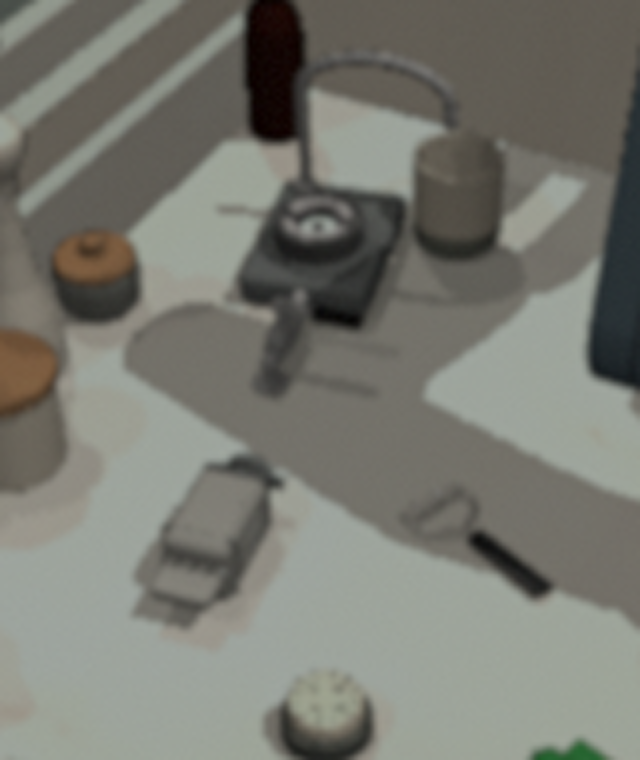

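View pics/c3.png

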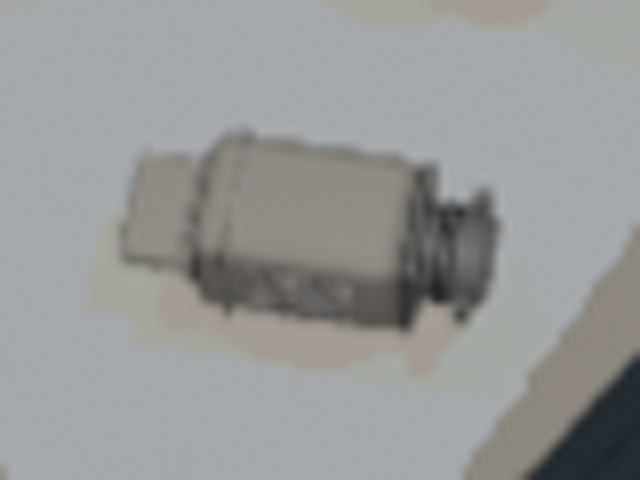

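```bash
python3 - <<'E'
from h import *
for n in ("side","top"):
    P=cloud(n,load(n,0)[1]); 
    # table check
    X=P.reshape(-1,3)
    t=X[(abs(X[:,0]-400)<150)&(abs(X[:,1]-330)<60)&(abs(X[:,2])<15)]; print(n,"table z",np.median(t[:,2]),t[:,2].std())
    s=X[(abs(X[:,0]-469)<90)&(abs(X[:,1]-190)<90)&(X[:,2]>8)&(X[:,2]<75)]
    print(len(s),np.percentile(s[:,2],[5,25,50,75,95,99]))
    b=s[s[:,2]>48]; print("body top",len(b),b.mean(0),b.min(0),b.max(0))
    rect=cv2.minAreaRect(b[:,:2].astype(np.float32)); print(rect, cv2.boxPoints(rect).round(1).tolist())
    rect=cv2.minAreaRect(s[:,:2].astype(np.float32)); print(rect, cv2.boxPoints(rect).round(1).tolist())
E
```

```text
side table z 1.0813344439713117 2.3058991275814344
801 [22.16313448 35.11928361 50.14962394 56.09706069 58.74321626 60.68460465]
body top 434 [480.6148397  182.71891271  55.30457668] [448.8055415  113.98952898  48.00061637] [513.67624338 228.83230801  62.37920883]
((484.89019775390625, 171.3389892578125), (56.807281494140625, 114.04463195800781), 10.299527168273926) [[446.70001220703125, 222.39999389648438], [467.1000061035156, 110.19999694824219], [523.0, 120.30000305175781], [502.6000061035156, 232.5]]
((482.1595764160156, 184.04800415039062), (57.93006134033203, 149.7274627685547), 10.407814025878906) [[440.1000061035156, 252.39999389648438], [467.20001220703125, 105.19999694824219], [524.2000122070312, 115.5999984741211], [497.1000061035156, 262.8999938964844]]
top table z 1.2960394683849463 2.9067716978541043
852 [17.5345047  35.10318441 49.82180737 56.07507514 59.66346795 61.7432869 ]
body top 464 [482.3318692  177.14144339  55.42712132] [449.19283614 111.04983965  48.0889979 ] [515.17302646 228.70811538  67.11423698]
((484.5563659667969, 168.24423217773438), (57.79827880859375, 116.39369201660156), 7.7008748054504395) [[448.1000061035156, 222.0], [463.70001220703125, 106.69999694824219], [521.0, 114.4000015258789], [505.3999938964844, 229.8000030517578]]
((469.6728210449219, 190.43698120117188), (134.49435424804688, 196.32781982421875), 13.353379249572754) [[381.6000061035156, 270.3999938964844], [426.8999938964844, 79.4000015258789], [557.7999877929688, 110.5], [512.4000244140625, 301.5]]
```

```bash
python3 - <<'E'
from h import *
for n in ("side","top"):
    X=cloud(n,load(n,0)[1]).reshape(-1,3)
    s=X[(abs(X[:,0]-482)<45)&(abs(X[:,1]-185)<90)&(X[:,2]>15)&(X[:,2]<70)]
    for a in (8,9,10,11,12):
        k=np.array([-np.sin(np.radians(a)),np.cos(np.radians(a))]); m=np.array([k[1],-k[0]])
        b=s[s[:,2]>50][:,:2]-[482,180]
        u=b@k; v=b@m; vv=v[abs(u)<35]; uu=u[abs(v)<20]
        sw=s[:,:2]-[482,180]; us=(sw@k)[abs(sw@m)<20]
        print(n,a,"across",np.percentile(vv,[2,98]).round(1),"along body",np.percentile(uu,[2,98]).round(1),"all",np.percentile(us,[.5,99.5]).round(1), "slope",np.polyfit(u,v,1)[0].round(3), "wing mean v",np.mean((sw@m)[(sw@k)>52]).round(1),"neck v",np.mean((sw@m)[(sw@k)<-50]).round(1))
E
```

```text
side 8 across [-25.5  26.9] along body [-51.4  45.2] all [-66.9  76.7] slope -0.016 wing mean v -1.6 neck v -3.3
side 9 across [-25.5  27.1] along body [-51.6  45.5] all [-66.7  76.7] slope -0.004 wing mean v -0.6 neck v -4.3
side 10 across [-25.2  26.5] along body [-51.1  45.3] all [-67.7  76.5] slope 0.008 wing mean v 0.4 neck v -5.4
side 11 across [-24.9  26.9] along body [-51.2  45.3] all [-67.5  76.5] slope 0.02 wing mean v 1.6 neck v -6.5
side 12 across [-25.   27.4] along body [-51.3  45.3] all [-66.8  76.5] slope 0.032 wing mean v 2.5 neck v -7.5
top 8 across [-25.4  26.5] along body [-44.4  41.7] all [-70.8  74.7] slope -0.032 wing mean v -0.9 neck v -0.6
top 9 across [-25.1  26.6] along body [-44.4  41.6] all [-70.8  74.5] slope -0.02 wing mean v 0.3 neck v -1.7
top 10 across [-24.8  26.8] along body [-44.3  42.1] all [-70.8  74.6] slope -0.009 wing mean v 1.0 neck v -2.8
top 11 across [-24.9  27. ] along body [-44.4  42.2] all [-70.8  74.9] slope 0.002 wing mean v 1.9 neck v -3.7
top 12 across [-24.9  27.2] along body [-44.4  42.1] all [-70.8  75. ] slope 0.013 wing mean v 2.7 neck v -4.7
```

```bash
cat >> h.py <<'E'
from scipy.spatial.transform import Rotation as Ro
def st():
    o=r.get_obs(); w,x,y,z=o['ee_rot']; R=Ro.from_quat([x,y,z,w]).as_matrix()
    phi=np.degrees(np.arctan2(R[1,1],R[0,1]))
    print("t",round(o['time_s'],2),"tcp",np.round(o['ee_pos'],1),"phi %.2f"%phi,"tz",R[:,2].round(3),"q6 %.2f"%o['joint_positions'][5],"F",np.round(o['contact_force'],1),"M",np.round(o['ft_torque'],2),"op",np.round(o['opening'],1))
    return np.array(o['ee_pos']),R,phi
def tgt(X,phi=None):
    p,R,f=st(); d=R.T@(np.array(X,float)-p)/10
    t=0 if phi is None else -np.radians((phi-f+180)%360-180)
    print("row",d.round(2),"turn %.3f"%t)
E
python3 -c "
from h import *
tgt([477.3,211.6,120],10)"
```

```text
t 0.1 tcp [ 124.2 -535.3  230.6] phi -76.95 tz [ 0.     0.002 -1.   ] q6 -0.20 F [ 0.9  1.2 -0.8] M [-0.01  0.01  0.03] op 85.3
row [ 51.26 -64.77  11.18] turn -1.518
```

Call:
send_rows --commands '[51.26, -64.77, 11.2, -1.518, 51.26, -64.77, 11.2, -1.518, 51.26, -64.77, 11.2, -1.518, 51.26, -64.77, 11.2, -1.518, 51.26, -64.77, 11.2, -1.518, 51.26, -64.77, 11.2, -1.518, 51.26, -64.77, 11.2, -1.518, 51.26, -64.77, 11.2, -1.518, 51.26, -64.77, 11.2, -1.518, 51.26, -64.77, 11.2, -1.518, 51.26, -64.77, 11.2, -1.518, 51.26, -64.77, 11.2, -1.518, 51.26, -64.77, 11.2, -1.518, 51.26, -64.77, 11.2, -1.518, 51.26, -64.77, 11.2, -1.518, 51.26, -64.77, 11.2, -1.518, 51.26, -64.77, 11.2, -1.518, 51.26, -64.77, 11.2, -1.518, 51.26, -64.77, 11.2, -1.518, 51.26, -64.77, 11.2, -1.518]' --hand 8.54

```text
time_s: 2.1
ee_pos: [476.5, 210.0, 119.1]
ee_rot: [-0.0, 0.643, 0.766, -0.001]
contact_force: [-0.0, -0.2, 0.0]
opening: 85.4
```

```bash
python3 -c "
from h import *
tgt([477.3,211.6,10],10)
cap('top',1);cap('side',1)"
```

```text
t 2.1 tcp [476.5 210.  119.1] phi 10.00 tz [-0.001 -0.001 -1.   ] q6 0.03 F [-0.  -0.2  0. ] M [0.01 0.03 0.05] op 85.4
row [ 0.15  0.12 10.91] turn 0.000
```

View pics/top1.png

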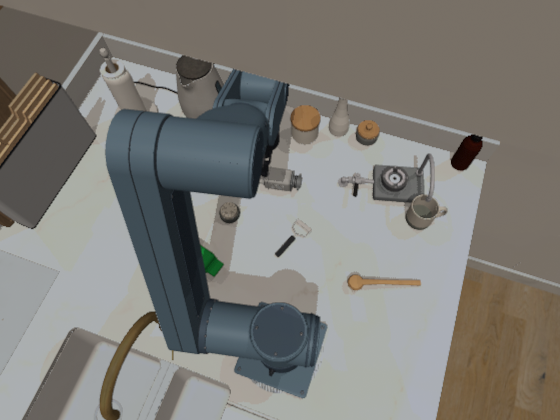

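View pics/side1.png

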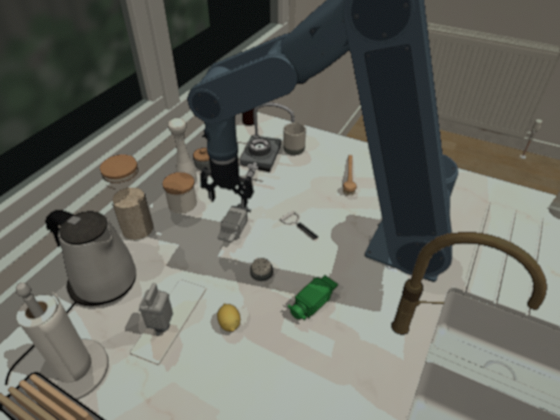

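Call:
send_rows --commands '[0.15, 0.1, 5, 0, 0.15, 0.1, 8.5, 0, 0.15, 0.1, 11.1, 0, 0.15, 0.1, 11.1, 0, 0.15, 0.1, 11.1, 0]'

```text
time_s: 2.7
ee_pos: [478.2, 211.8, 8.9]
ee_rot: [-0.0, 0.643, 0.766, -0.0]
contact_force: [0.3, 0.3, 0.8]
opening: 85.3
```

```bash
python3 -c "
from h import *
st()
cap('top',2);cap('side',2)
crop('side',2,180,130,300,260,5,'c4')
crop('top',2,220,130,320,220,6,'c5')"
```

```text
t 2.7 tcp [478.2 211.8   8.9] phi 9.95 tz [-0. -0. -1.] q6 0.03 F [0.3 0.3 0.8] M [0.02 0.02 0.01] op 85.3
```

View pics/c4.png

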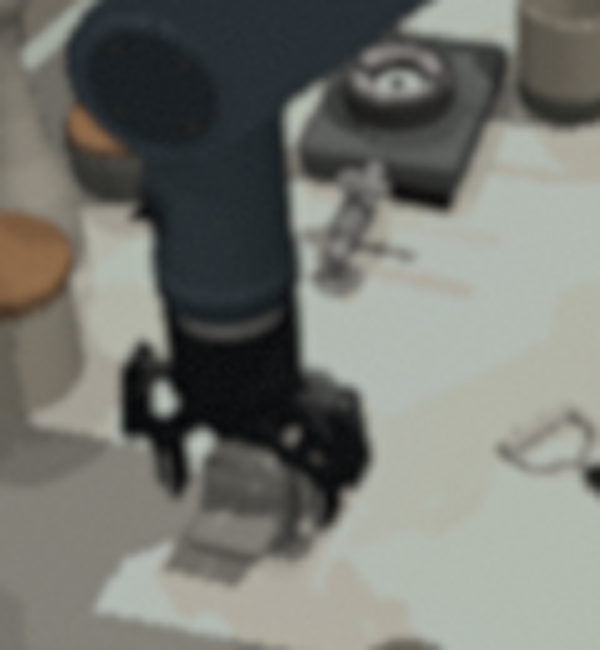

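View pics/c5.png

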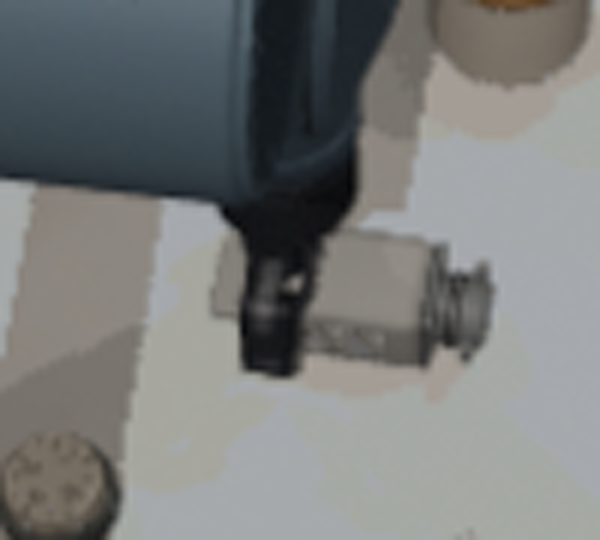

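Call:
send_rows --commands '[0, 0, 0, 0, 0, 0, 0, 0, 0, 0, 0, 0, 0, 0, 0, 0, 0, 0, 0, 0, 0, 0, 0, 0]' --hand 4.5 --grip_force 20

```text
time_s: 3.4
ee_pos: [478.8, 212.8, 9.6]
ee_rot: [0.001, 0.643, 0.766, 0.001]
contact_force: [-1.4, -1.0, 5.8]
opening: 55.7
```

```bash
python3 -c "
from h import *
st()"
```

```text
t 3.4 tcp [478.8 212.8   9.6] phi 10.03 tz [ 0.002  0.    -1.   ] q6 0.03 F [-1.4 -1.   5.8] M [-0.15  0.14 -0.09] op 55.7
```

Call:
send_rows --commands '[-0.3, 0, -0.65, 0, -0.6, 0, -1.3, 0, -1.15, 0, -2.05, 0, -1.7, 0, -2.8, 0, -2.4, 0, -3.7, 0, -3.05, 0, -4.5, 0, -3.7, 0, -5.1, 0, -4.45, 0, -5.7, 0, -4.45, 0, -5.7, 0]'

```text
time_s: 4.3
ee_pos: [486.7, 167.8, 66.3]
ee_rot: [0.001, 0.643, 0.766, 0.001]
contact_force: [0.4, 0.6, -4.0]
opening: 55.8
```

```bash
python3 -c "
from h import *
st()
cap('top',3);cap('side',3)
crop('side',3,180,130,300,260,5,'c6')
crop('top',3,220,130,320,220,6,'c7')"
```

```text
t 4.3 tcp [486.7 167.8  66.3] phi 9.97 tz [ 0.002 -0.    -1.   ] q6 -0.06 F [ 0.4  0.6 -4. ] M [ 0.13 -0.03  0.03] op 55.8
```

View pics/c6.png

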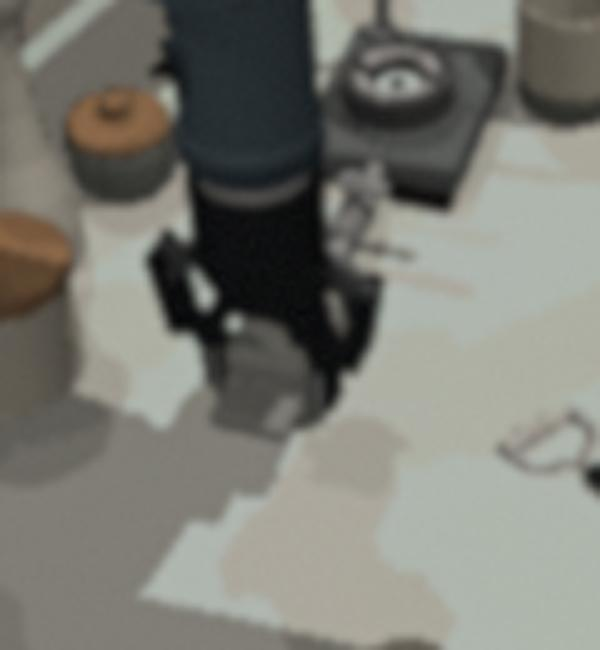

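View pics/c7.png

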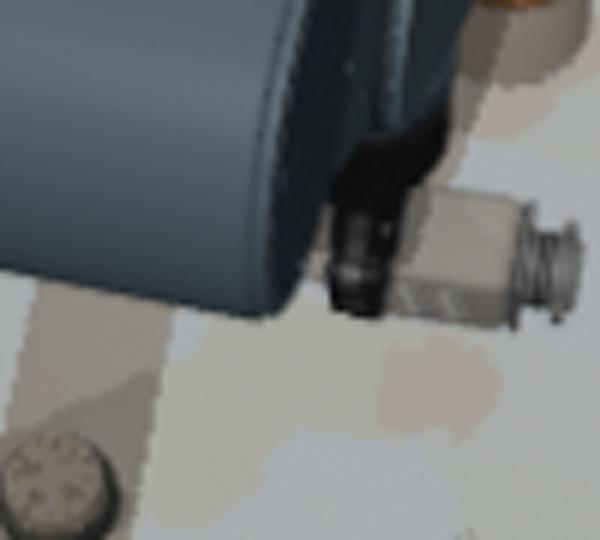

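Call:
send_rows --commands '[2, 0, 1.5, 0, 4, 0, 3.5, 0, 5.5, 0, 5.2, 0, 6, 0, 5.6, 0, 6, 0, 5.7, 0, 6, 0, 5.7, 0]'

```text
time_s: 5.0
ee_pos: [474.3, 227.2, 9.0]
ee_rot: [-0.0, 0.642, 0.767, -0.001]
contact_force: [-4.9, -4.5, 9.7]
opening: 55.7
```

Call:
send_rows --commands '[0, 0, 0, 0, 0, 0, 0, 0, 0, 0, 0, 0, 0, 0, -3, 0, 0, 0, -6, 0, 0, 0, -6, 0]' --hand 8.0

```text
time_s: 5.6
ee_pos: [478.3, 228.7, 72.0]
ee_rot: [0.002, 0.643, 0.766, 0.003]
contact_force: [0.6, 0.3, 0.8]
opening: 79.8
```

```bash
python3 - <<'E'
from h import *
st()
cap('top',4);cap('side',4)
crop('side',4,180,130,300,260,5,'c6')
for n in ("side","top"):
    X=cloud(n,load(n,4)[1]).reshape(-1,3)
    s=X[(abs(X[:,0]-482)<45)&(abs(X[:,1]-185)<110)&(X[:,2]>15)&(X[:,2]<64)]
    k=np.array([-.174,.985]); m=np.array([k[1],-k[0]])
    sw=s[:,:2]-[482,180]; u=sw@k; v=sw@m
    b=s[:,2]>50
    print(n,"all u",np.percentile(u[abs(v)<20],[.5,99.5]).round(1),"v",np.percentile(v[b&(abs(u)<30)],[2,98]).round(1))
E
```

```text
t 5.6 tcp [478.3 228.7  72. ] phi 10.04 tz [ 0.007  0.002 -1.   ] q6 0.06 F [0.6 0.3 0.8] M [-0.03 -0.04  0.01] op 79.8
side all u [-15.8  91.6] v [-18.4  25.4]
top all u [-56.7  71.3] v [-26.6  25.9]
```

View pics/c6.png

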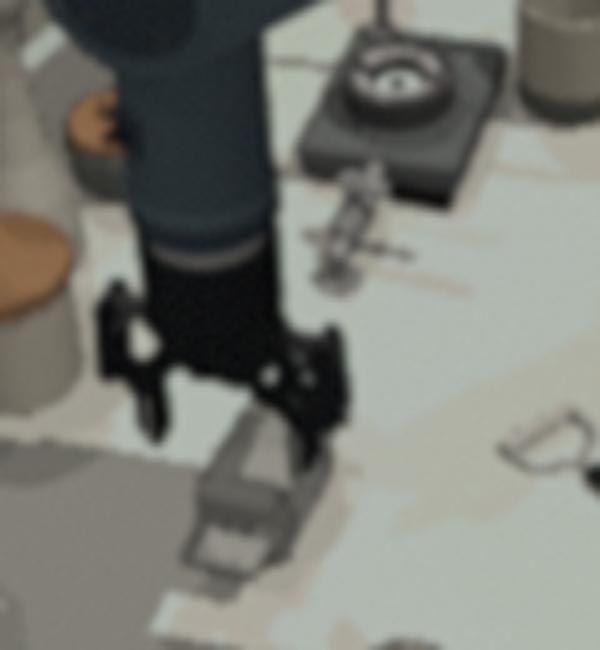

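```bash
python3 - <<'E'
from h import *
tgt([468.1,262.3,8.5],10)
E
```

```text
t 5.7 tcp [475.9 228.1  68.9] phi 10.03 tz [ 0.002  0.001 -1.   ] q6 0.06 F [-0.7 -0.4 -0.6] M [-0.    0.03  0.  ] op 80.0
row [ 3.5  -0.18  6.04] turn 0.001
```

Call:
send_rows --commands '[3.5, -0.2, 0, 0, 3.5, -0.2, 3, 0, 3.5, -0.2, 6, 0, 3.5, -0.2, 6, 0, 3.5, -0.2, 6, 0]'

```text
time_s: 6.2
ee_pos: [466.2, 261.6, 7.3]
ee_rot: [-0.001, 0.643, 0.766, -0.001]
contact_force: [0.2, -0.4, 0.5]
opening: 80.2
```

Call:
send_rows --commands '[0, 0, 0, 0, 0, 0, 0, 0, 0, 0, 0, 0, 0, 0, 0, 0, 0, 0, 0, 0, 0, 0, 0, 0]' --hand 4.0

```text
time_s: 6.8
ee_pos: [468.3, 262.2, 9.6]
ee_rot: [0.001, 0.643, 0.766, 0.001]
contact_force: [-0.9, 0.4, 7.3]
opening: 47.6
```

Call:
send_rows --commands '[0, 0, -1, 0, 0, 0, -4, 0, 0, 0, -8, 0, 0, 0, -12, 0, 0, 0, -15, 0, 0, 0, -15, 0, 0, 0, -15, 0]'

```text
time_s: 7.5
ee_pos: [466.9, 261.9, 158.4]
ee_rot: [-0.0, 0.643, 0.766, 0.0]
contact_force: [-0.0, -0.2, -5.1]
opening: 47.0
```

```bash
python3 - <<'E'
from h import *
st()
cap('top',5);cap('side',5)
crop('side',5,180,130,300,260,5,'c6')
crop('top',5,220,130,320,220,6,'c7')
E
```

```text
t 7.5 tcp [466.9 261.9 158.4] phi 10.02 tz [ 0.  0. -1.] q6 0.13 F [-0.  -0.2 -5.1] M [ 0.2   0.04 -0.04] op 47.0
```

View pics/c6.png

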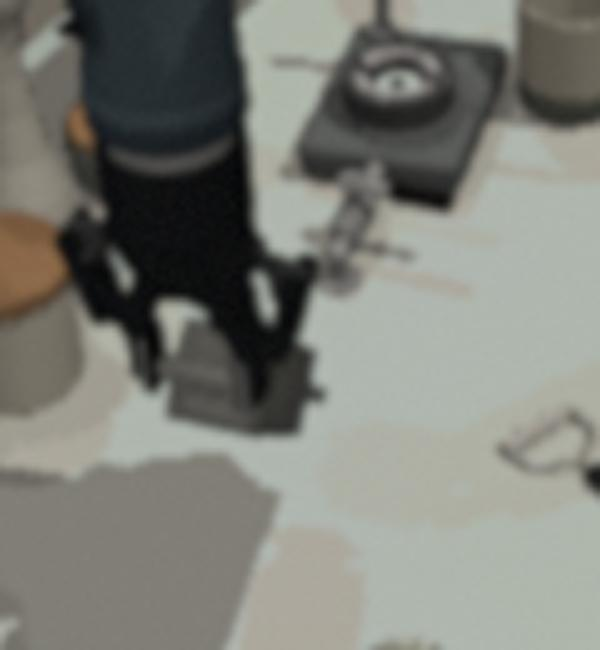

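View pics/c7.png

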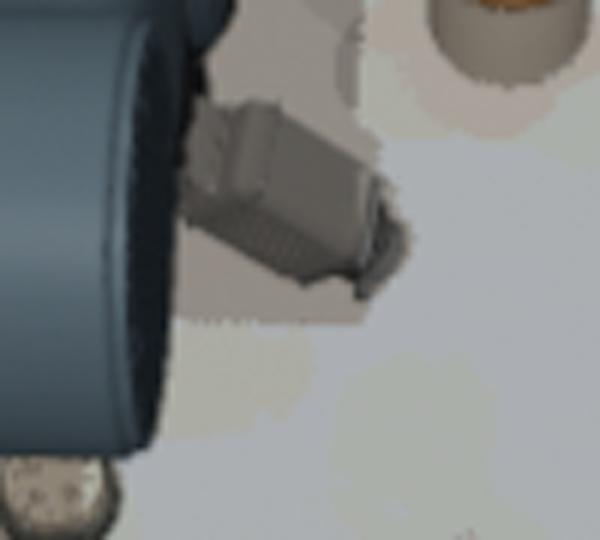

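Call:
send_rows --commands '[0, 0, -5, 0, 0, 0, -9, 0, 0, 0, -4, 0, 0, 0, -9, 0, 0, 0, -4, 0, 0, 0, -9, 0, 0, 0, -4, 0, 0, 0, -9, 0, 0, 0, -9, 0, 0, 0, -9, 0]'

```text
time_s: 8.6
ee_pos: [467.4, 261.9, 247.1]
ee_rot: [-0.0, 0.643, 0.766, -0.0]
contact_force: [0.3, -0.4, -3.3]
opening: 47.3
```

```bash
python3 - <<'E'
from h import *
st()
cap('top',6);cap('side',6)
crop('side',6,180,80,300,230,5,'c6')
crop('top',6,220,110,320,200,6,'c7')
E
```

```text
t 8.6 tcp [467.4 261.9 247.1] phi 10.02 tz [-0.001 -0.    -1.   ] q6 0.13 F [ 0.3 -0.4 -3.3] M [ 0.08 -0.1   0.01] op 47.3
```

View pics/c6.png

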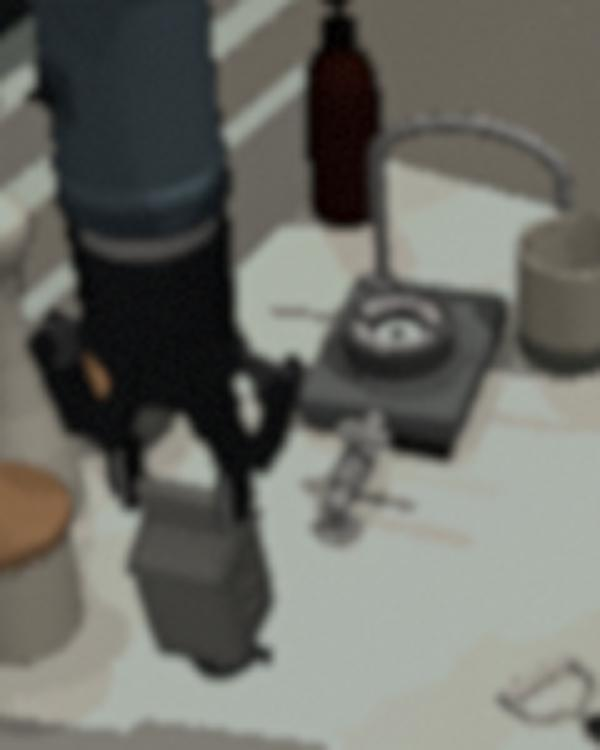

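View pics/c7.png

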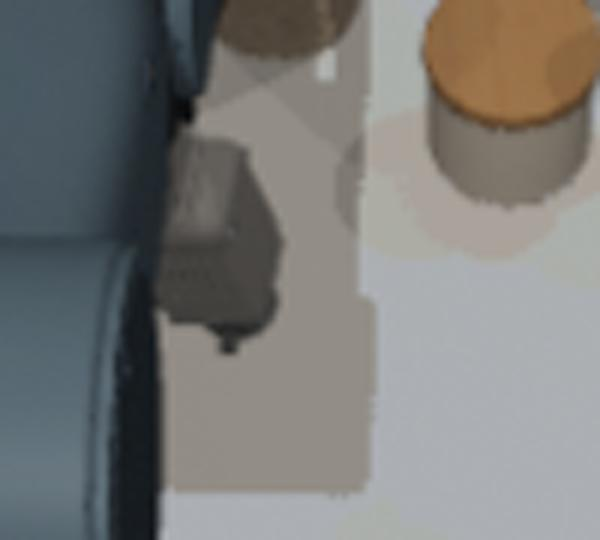

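```bash
python3 - <<'E'
from h import *
P=cloud("side",load("side",6)[1]);rgb=load("side",6)[0]
k=np.array([-.174,.985]);m=np.array([.985,.174])
# side image body face region (c6 px)
for nm,(u0,u1,v0,v1) in dict(face=(155,205,585,640),right=(228,255,560,620),top=(160,200,545,560)).items():
    Q=P[80+v0//5:80+v1//5+1,180+u0//5:180+u1//5+1].reshape(-1,3); c=Q.mean(0); n=np.linalg.svd(Q-c)[2][2]
    n=n*np.sign(n[2]+1e-9); print(nm,c.round(),"n in (m,k,z)",np.round([n[:2]@m,n[:2]@k,n[2]],3))
P=cloud("top",load("top",6)[1])
for nm,(u0,u1,v0,v1) in dict(face=(185,225,250,310),right=(240,262,200,300),top=(190,230,170,225)).items():
    Q=P[110+v0//6:110+v1//6+1,220+u0//6:220+u1//6+1].reshape(-1,3); c=Q.mean(0); n=np.linalg.svd(Q-c)[2][2]
    n=n*np.sign(n[2]+1e-9); print(nm,c.round(),"n in (m,k,z)",np.round([n[:2]@m,n[:2]@k,n[2]],3))
X=np.concatenate([cloud(n,load(n,6)[1]).reshape(-1,3) for n in("side","top")])
d=X[:,:2]-[467.4,261.9]; u=d@k;v=d@m
s=(abs(u)<130)&(abs(v)<35)&(X[:,2]<255)&(X[:,2]>90)
for z in range(95,255,10):
    q=s&(abs(X[:,2]-z)<5); 
    if q.sum()>3: print(z,q.sum(),"u",np.percentile(u[q],[2,50,98]).round(),"v",np.percentile(v[q],[2,98]).round())
E
```

```text
face [468. 275. 190.] n in (m,k,z) [-0.263 -0.886  0.383]
right [441. 257. 203.] n in (m,k,z) [ 0.998 -0.056  0.023]
top [462. 277. 235.] n in (m,k,z) [-0.029  0.427  0.904]
face [438. 235. 212.] n in (m,k,z) [-0.176  0.981  0.086]
right [465. 222. 202.] n in (m,k,z) [-0.054 -0.985  0.166]
top [455. 235. 256.] n in (m,k,z) [-0.117  0.986  0.121]
125 12 u [-24. -14.  -8.] v [-22.  13.]
135 53 u [-46. -26.  -6.] v [-27.   9.]
145 12 u [-37. -22.   2.] v [-22.  19.]
155 57 u [-46.  -2.   6.] v [-25.  19.]
165 76 u [-46.   5.  10.] v [-28.  25.]
175 111 u [-46. -10.  11.] v [-28.  23.]
185 109 u [-45.  -3.  14.] v [-29.  23.]
195 107 u [-43.  -8.  16.] v [-29.  22.]
205 112 u [-40.  -4.  18.] v [-29.  21.]
215 111 u [-39.  -7.  20.] v [-29.  21.]
225 125 u [-36.   9.  23.] v [-29.  24.]
235 232 u [-34.   6.  22.] v [-28.  25.]
245 184 u [-30. -14.   6.] v [-25.  24.]
```

Call:
send_rows --commands '[0, 0, 3, 0, 0, 0, 7, 0, 0, 0, 10, 0, 0, 0, 11.2, 0, 0, 0, 11.8, 0, 0, 0, 12.0, 0, 0, 0, 12.2, 0]'

```text
time_s: 9.4
ee_pos: [468.6, 262.4, 127.7]
ee_rot: [0.001, 0.643, 0.766, 0.001]
contact_force: [0.4, -0.4, -3.7]
opening: 47.0
```

```bash
python3 - <<'E'
from h import *
st()
E
```

```text
t 9.4 tcp [468.6 262.4 127.7] phi 10.03 tz [ 0.003  0.001 -1.   ] q6 0.13 F [ 0.4 -0.4 -3.7] M [ 0.08 -0.03 -0.03] op 47.0
```

Lower gently, then drag.

Call:
send_rows --commands '[0, 0, 0.3, 0, 0, 0, 0.6, 0, 0, 0, 0.8, 0, 0, 0, 0.8, 0]'

```text
time_s: 9.8
ee_pos: [470.6, 263.9, 124.1]
ee_rot: [0.002, 0.643, 0.766, 0.005]
contact_force: [-4.1, 1.6, 23.9]
opening: 47.4
```

```bash
python3 - <<'E'
from h import *
st()
E
```

```text
t 9.8 tcp [470.6 263.9 124.1] phi 10.03 tz [ 0.01   0.004 -1.   ] q6 0.13 F [-4.1  1.6 23.9] M [ 0.09  1.09 -0.1 ] op 47.4
```

Call:
send_rows --commands '[0, 0, -0.4, 0, -0.7, 0, -0.4, 0, -1.4, 0, -0.4, 0, -2.1, 0, -0.4, 0, -2.8, 0, -0.4, 0, -3.2, 0, -0.4, 0, -3.2, 0, -0.4, 0]'

```text
time_s: 10.5
ee_pos: [473.9, 230.2, 123.6]
ee_rot: [0.001, 0.643, 0.766, 0.001]
contact_force: [-1.2, 0.5, 6.9]
opening: 47.6
```

```bash
python3 - <<'E'
from h import *
p,R,f=st()
cap('top',7);cap('side',7)
crop('side',7,180,100,300,250,5,'c6')
crop('top',7,220,110,320,200,6,'c7')
k=np.array([-.174,.985]);m=np.array([.985,.174])
X=np.concatenate([cloud(n,load(n,7)[1]).reshape(-1,3) for n in("side","top")])
d=X[:,:2]-p[:2]; u=d@k;v=d@m
s=(abs(u)<130)&(abs(v)<35)&(X[:,2]<145)
for z in range(25,145,10):
    q=s&(abs(X[:,2]-z)<5); 
    if q.sum()>3: print(z,q.sum(),"u",np.percentile(u[q],[2,50,98]).round(),"v",np.percentile(v[q],[2,98]).round())
E
```

```text
t 10.5 tcp [473.9 230.2 123.6] phi 9.98 tz [ 0.003  0.001 -1.   ] q6 0.07 F [-1.2  0.5  6.9] M [0.31 0.3  0.04] op 47.6
25 9 u [-8. 22. 24.] v [-24.  23.]
35 55 u [-23.  24.  29.] v [-27.  22.]
45 75 u [-26.  23.  31.] v [-29.  21.]
55 88 u [-26.  22.  32.] v [-30.  22.]
65 75 u [-25.  27.  32.] v [-30.  22.]
75 89 u [-25.  23.  33.] v [-30.  21.]
85 89 u [-25.  22.  31.] v [-30.  24.]
95 81 u [-25.  23.  31.] v [-30.  21.]
105 95 u [-26.  21.  32.] v [-30.  24.]
115 245 u [-24.  10.  31.] v [-29.  25.]
125 82 u [-18.   7.  23.] v [-28.  24.]
135 70 u [-10.   8.  12.] v [-34.  32.]
```

View pics/c6.png

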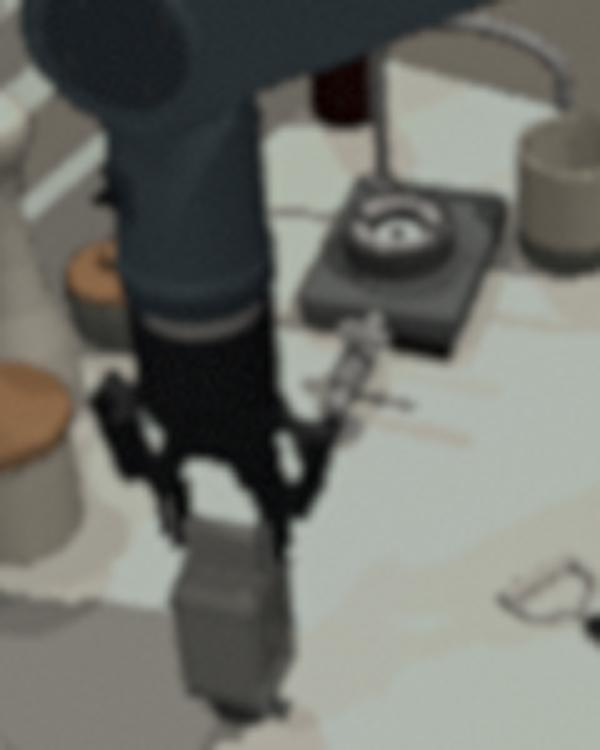

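View pics/c7.png

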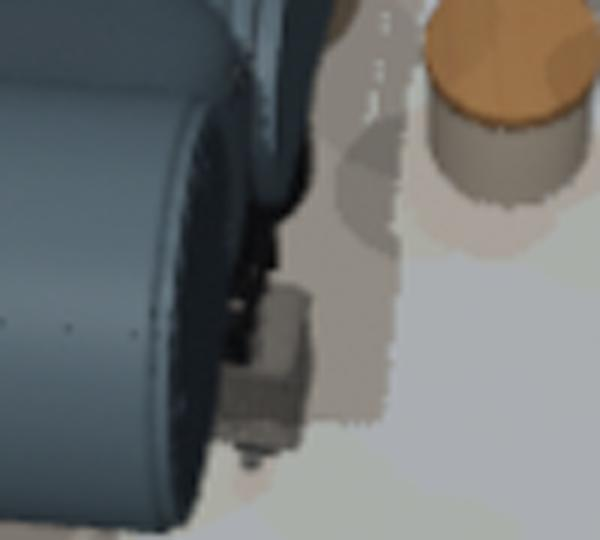

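Call:
send_rows --commands '[0, 0, -0.2, 0, 0, 0, -0.2, 0, 0, 0, -0.2, 0, 0, 0, -0.2, 0, 0, 0, -0.2, 0, 0, 0, -1, 0, 0, 0, -4, 0, 0, 0, -8, 0, 0, 0, -8, 0, 0, 0, -8, 0]' --hand 8.0

```text
time_s: 11.6
ee_pos: [473.6, 230.7, 203.8]
ee_rot: [0.001, 0.643, 0.766, 0.001]
contact_force: [0.3, -0.3, -0.1]
opening: 80.2
```

```bash
python3 - <<'E'
from h import *
p,R,f=st()
cap('top',8);cap('side',8)
crop('side',8,180,100,300,250,5,'c6')
crop('top',8,220,110,320,200,6,'c7')
k=np.array([-.174,.985]);m=np.array([.985,.174])
for n in ("side","top"):
    X=cloud(n,load(n,8)[1]).reshape(-1,3)
    d=X[:,:2]-[473.9,230.2]; u=d@k;v=d@m
    s=(abs(u)<130)&(abs(v)<40)&(X[:,2]<160)
    for z in (35,55,75,95,112,117,125,135,142,148):
        q=s&(abs(X[:,2]-z)<3); 
        if q.sum()>3: print(n,z,q.sum(),"u",np.percentile(u[q],[2,50,98]).round(),"v",np.percentile(v[q],[2,98]).round())
E
```

```text
t 11.6 tcp [473.6 230.7 203.8] phi 10.04 tz [ 0.003  0.001 -1.   ] q6 0.07 F [ 0.3 -0.3 -0.1] M [ 0.06 -0.02 -0.01] op 80.2
side 35 27 u [-20.  26.  28.] v [-27.  21.]
side 55 37 u [-16.  28.  32.] v [-29.  21.]
side 75 35 u [-14.  27.  32.] v [-30.  19.]
side 95 46 u [-18.  27.  31.] v [-30.  18.]
side 112 72 u [-18.  24.  31.] v [-29.  23.]
side 117 123 u [-19.  17.  28.] v [-28.  23.]
side 125 33 u [ 3.  6. 16.] v [-24.  20.]
side 135 29 u [ 2.  6. 10.] v [-24.  22.]
side 142 32 u [0. 6. 9.] v [-24.  18.]
side 148 45 u [-5.  3.  9.] v [-23.  20.]
top 35 6 u [-22.  -2.  18.] v [-28. -23.]
top 55 18 u [-26. -13.  19.] v [-28.  20.]
top 75 19 u [-27. -13.  21.] v [-29.   5.]
top 95 20 u [-26.  -2.  17.] v [-30.   8.]
top 112 48 u [-26. -15.  17.] v [-29.  26.]
top 117 106 u [-25. -11.  21.] v [-27.  22.]
top 125 20 u [-11.  -3.  12.] v [-27.  18.]
top 135 7 u [-4. -3.  6.] v [-24.   6.]
top 142 20 u [-5. -2.  8.] v [-23.  23.]
top 148 32 u [-4.  1.  6.] v [-24.  20.]
```

View pics/c6.png

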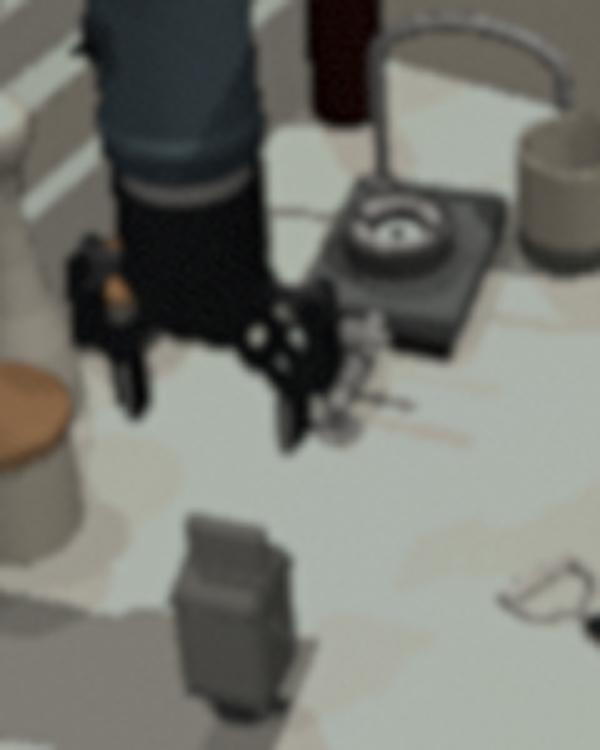

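View pics/top8.png

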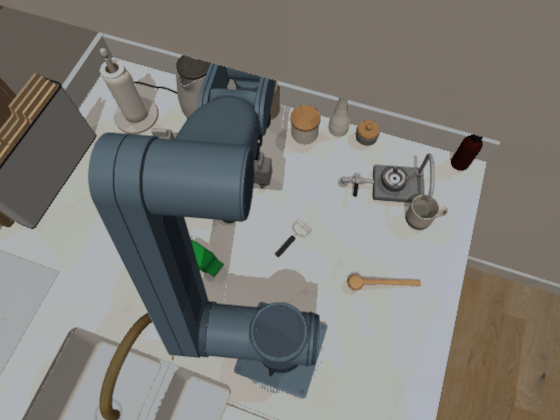

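```bash
python3 - <<'E'
from h import *
tgt([473.1,232.1,121],100)
E
```

```text
t 11.7 tcp [472.2 230.3 201.7] phi 10.03 tz [-0.001 -0.    -1.   ] q6 0.07 F [ 0.5 -0.6 -1. ] M [ 0.01  0.03 -0.03] op 79.9
row [0.16 0.13 8.07] turn -1.570
```

Call:
send_rows --commands '[0.17, 0.05, 0, -1.57, 0.17, 0.05, 0, -1.57, 0.17, 0.05, 0, -1.57, 0.17, 0.05, 0, -1.57, 0.17, 0.05, 0, -1.57, 0.17, 0.05, 0, -1.57, 0.17, 0.05, 0, -1.57, 0.17, 0.05, 0, -1.57, 0.17, 0.05, 0, -1.57, 0.17, 0.05, 2, -1.57, 0.17, 0.05, 5, -1.57, 0.17, 0.05, 7, -1.57, 0.17, 0.05, 8, -1.57, 0.17, 0.05, 8, -1.57, 0.17, 0.05, 8, -1.57]'

```text
time_s: 13.2
ee_pos: [473.2, 232.3, 122.5]
ee_rot: [-0.0, -0.087, 0.996, 0.0]
contact_force: [-0.1, -0.5, 0.7]
opening: 80.1
```

```bash
python3 - <<'E'
from h import *
st()
cap('side',9)
crop('side',9,180,100,300,250,5,'c6')
tgt([473.1,232.1,121],100)
E
```

```text
t 13.2 tcp [473.2 232.3 122.5] phi 99.97 tz [-0. -0. -1.] q6 -1.50 F [-0.1 -0.5  0.7] M [ 0.02 -0.03  0.  ] op 80.1
t 13.25 tcp [473.7 232.4 123.1] phi 99.98 tz [ 0.001  0.    -1.   ] q6 -1.50 F [-0.3 -0.4 -1.2] M [0.02 0.05 0.  ] op 80.1
row [ 0.06 -0.02  0.21] turn -0.000
```

View pics/c6.png

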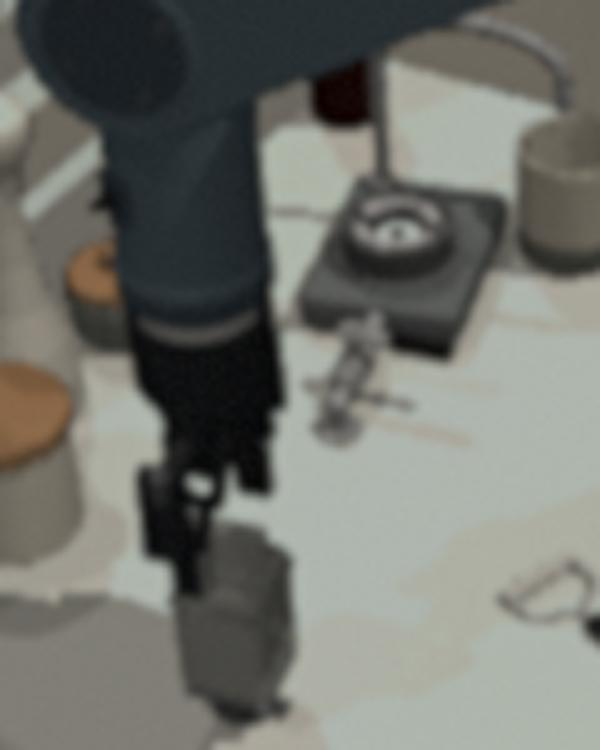

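Call:
send_rows --commands '[0, 0, 0.1, 0, 0, 0, 0.1, 0, 0, 0, 0.1, 0, 0, 0, 0.1, 0, 0, 0, 0.1, 0, 0, 0, 0.1, 0, 0, 0, 0.1, 0, 0, 0, 0.1, 0, 0, 0, 0.1, 0]' --hand 0.8 --grip_force 50

```text
time_s: 14.15
ee_pos: [473.3, 232.2, 121.6]
ee_rot: [0.0, -0.087, 0.996, -0.0]
contact_force: [1.0, -2.2, 4.5]
opening: 11.1
```

```bash
python3 - <<'E'
from h import *
st()
for n in ("side","top"):
    X=cloud(n,load(n,8)[1]).reshape(-1,3)
    # base top
    s=X[(abs(X[:,0]-560)<120)&(abs(X[:,1]+150)<150)]
    b=s[(s[:,2]>28)&(s[:,2]<41)]
    c=s[(s[:,2]>55)&(s[:,2]<70)]
    print(n,len(b),len(c), np.histogram(s[:,2],bins=range(-10,200,10))[0])
    print(" collar", np.median(c,0).round(1), np.percentile(c,[2,98],0).round(1).tolist())
    print(" base", np.median(b,0).round(1), np.percentile(b,[2,98],0).round(1).tolist())
crop('side',8,215,100,315,200,7,'s1'); crop('top',8,330,140,460,240,6,'s2')
E
```

```text
t 14.15 tcp [473.3 232.2 121.6] phi 99.98 tz [ 0.001 -0.    -1.   ] q6 -1.50 F [ 1.  -2.2  4.5] M [-0.24  0.03  0.03] op 11.1
side 577 367 [ 514 1203   90  198  497  190  248  250   87   97   50   11    8   17
   23   18   22   30   61   41]
 collar [ 567.  -177.7   61.9] [[468.2, -295.2, 55.5], [633.9, -52.4, 68.7]]
 base [ 560.7 -158.6   34.8] [[470.9, -262.9, 28.6], [657.6, -23.9, 40.6]]
top 1329 527 [1415 2150  105  366 1133  226  344  333   77   96   81    7    9   18
   22   12   18   40   71   61]
 collar [ 572.2 -172.4   61.3] [[468.5, -292.6, 55.3], [633.8, -55.3, 68.4]]
 base [ 568.6 -205.7   34. ] [[473.7, -290.9, 28.6], [655.9, -32.0, 40.3]]
```

View pics/s1.png

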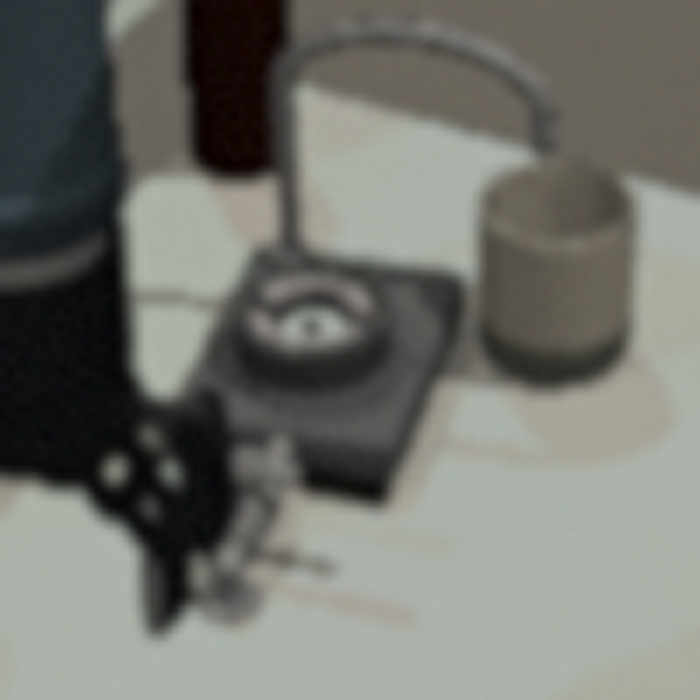

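View pics/s2.png

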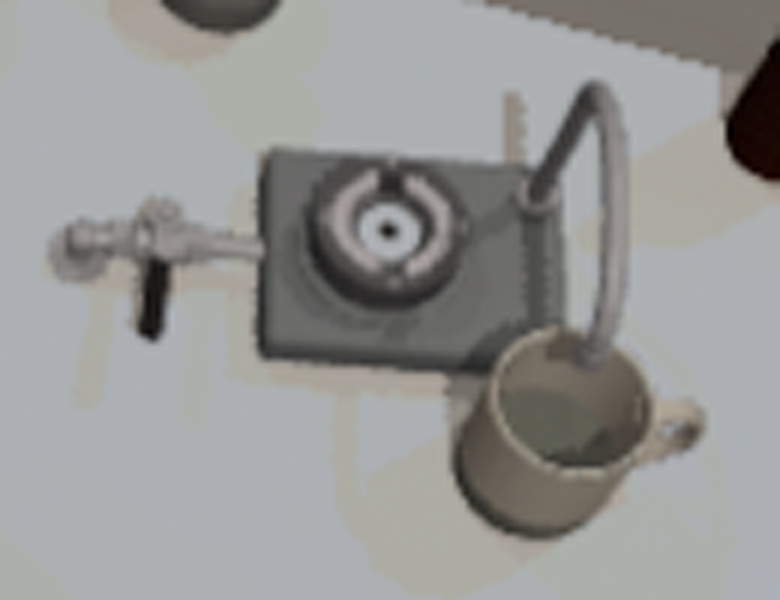

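```bash
cat > m.py <<'E'
from h import *
from scipy.optimize import least_squares
tags=[1,2,8]
for n in ("side","top"):
  for tag in tags:
    P=cloud(n,load(n,tag)[1]); X=P.reshape(-1,3)
    ctr=np.array([565,-145.])
    for it in range(3):
        d=np.hypot(*(X[:,:2]-ctr).T); c=X[(d<48)&(X[:,2]>57)&(X[:,2]<68)]
        hull=cv2.convexHull(c[:,:2].astype(np.float32))[:,0]
        f=least_squares(lambda q:np.hypot(hull[:,0]-q[0],hull[:,1]-q[1])-q[2],[*ctr,40],loss='soft_l1'); ctr=f.x[:2]
    b=X[(abs(X[:,0]-ctr[0])<75)&(abs(X[:,1]-ctr[1]+18)<100)&(abs(X[:,2]-34)<5)]
    rect=cv2.minAreaRect(b[:,:2].astype(np.float32))
    print(n,tag,"collar",f.x.round(1),"zmed",np.median(c[:,2]).round(1),len(c),"base",np.round(rect[0],1),np.round(rect[1],1),round(rect[2],1))
E
python3 m.py
```

```text
side 1 collar [ 590.9 -163.4   41. ] zmed 62.8 200 base [ 580.1 -182.2] [147.6 167. ] 13.6
side 2 collar [ 591.4 -162.4   40.1] zmed 62.6 200 base [ 585.9 -178.1] [178.2 134.5] 88.8
side 8 collar [ 591.2 -163.3   40.6] zmed 62.4 207 base [ 579.8 -179. ] [147.4 175.1] 13.2
top 1 collar [ 592.8 -163.3   40.1] zmed 62.2 319 base [ 577.2 -176.8] [155.1 184.2] 11.7
top 2 collar [ 592.7 -163.8   40.1] zmed 61.8 320 base [ 576.1 -177.2] [156.1 189. ] 12.4
top 8 collar [ 592.5 -163.2   40.2] zmed 62.2 316 base [ 575.9 -176.5] [157. 188.] 13.1
```

Call:
send_rows --commands '[0, 0, -1, 0, 0, 0, -4, 0, 0, 0, -8, 0, 0, 0, -12, 0, 0, 0, -12, 0]'

```text
time_s: 14.65
ee_pos: [475.8, 233.2, 247.2]
ee_rot: [0.005, -0.087, 0.996, 0.001]
contact_force: [1.2, 1.2, -3.6]
opening: 11.1
```

```bash
python3 - <<'E'
from h import *
st()
cap('top',10);cap('side',10)
crop('side',10,180,100,300,250,5,'c6')
E
```

```text
t 14.65 tcp [475.8 233.2 247.2] phi 99.99 tz [ 0.01   0.003 -1.   ] q6 -1.50 F [ 1.2  1.2 -3.6] M [-0.03 -0.08  0.04] op 11.1
```

View pics/c6.png

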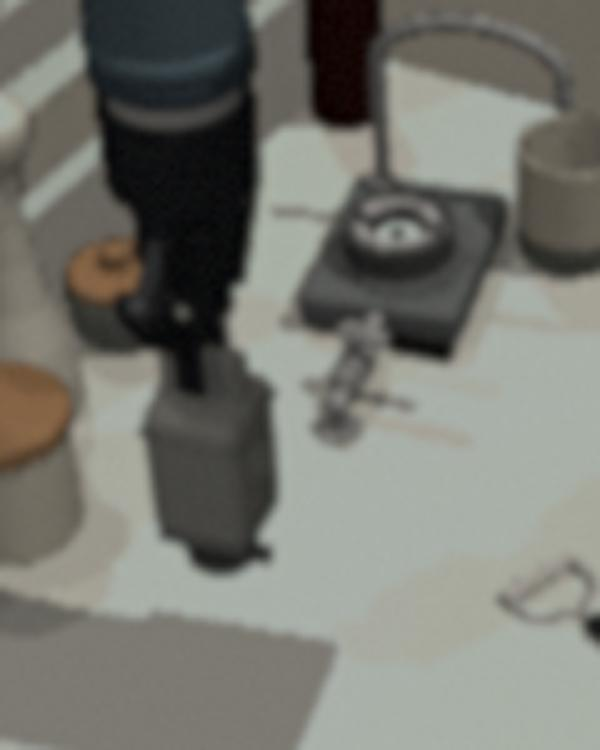

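```bash
cat > m2.py <<'E'
from h import *
ctr=np.array([592,-163.3])
for n,tag in (("top",8),("top",10),("side",10)):
    img,d=load(n,tag); X=cloud(n,d).reshape(-1,3)
    g=img.reshape(-1,3).mean(1)
    for a in (5,8,11,):
        A=np.radians(a); ex=np.array([np.cos(A),np.sin(A)]); ey=np.array([-ex[1],ex[0]])
        p=X[:,:2]-ctr; x=p@ex;y=p@ey
        s=(abs(X[:,2]-34)<6)&(x>-85)&(x<85)&(y>-130)&(y<90)
        res=[]
        for lo,hi,f in ((-70,50,'front'),):
            ys=np.arange(lo,hi,6); e=[(yy,np.percentile(x[s&(abs(y-yy)<3)],2)) for yy in ys if (s&(abs(y-yy)<3)).sum()>8]
            e=np.array(e); md=np.median(e[:,1]); k=abs(e[:,1]-md)<8; q=np.polyfit(*e[k].T,1); res.append(('front',q.round(3),k.sum()))
            e=[(yy,np.percentile(x[s&(abs(y-yy)<3)],98)) for yy in ys if (s&(abs(y-yy)<3)).sum()>8]
            e=np.array(e); md=np.median(e[:,1]); k=abs(e[:,1]-md)<8; q=np.polyfit(*e[k].T,1); res.append(('back',q.round(3),k.sum()))
        xs=np.arange(-50,50,6)
        e=[(xx,np.percentile(y[s&(abs(x-xx)<3)&(y<75)],98)) for xx in xs if (s&(abs(x-xx)<3)).sum()>8]
        e=np.array(e); md=np.median(e[:,1]); k=abs(e[:,1]-md)<8; q=np.polyfit(*e[k].T,1); res.append(('+y',q.round(3),k.sum()))
        print(n,tag,a,res)
E
python3 m2.py
python3 - <<'E'
from h import *
for n,pts in (("top",[(390,178),(393,277),(388,231),(350,180),(425,265)]),):
    for u,v in pts: print(u,v,ray(n,330+u/6,140+v/6,62).round(1))
# base corners in top view crop at z=34: 
for u,v in [(265,152),(262,352),(490,370),(152,215),(150,335),(75,240)]: print((u,v),ray("top",330+u/6,140+v/6,34 if u>200 else 50 if u>100 else 22).round(1))
E
```

```text
top 8 5 [('front', array([ -0.175, -58.028]), np.int64(14)), ('back', array([-0.086, 52.177]), np.int64(9)), ('+y', array([ 0.098, 58.237]), np.int64(13))]
top 8 8 [('front', array([ -0.127, -57.712]), np.int64(18)), ('back', array([-0.108, 55.977]), np.int64(14)), ('+y', array([ 0.104, 57.662]), np.int64(14))]
top 8 11 [('front', array([ -0.081, -57.382]), np.int64(18)), ('back', array([-0.074, 53.504]), np.int64(17)), ('+y', array([ 0.068, 57.308]), np.int64(15))]
top 10 5 [('front', array([ -0.123, -57.891]), np.int64(15)), ('back', array([-0.115, 57.391]), np.int64(10)), ('+y', array([ 0.118, 59.283]), np.int64(13))]
top 10 8 [('front', array([ -0.094, -57.181]), np.int64(17)), ('back', array([-0.109, 55.304]), np.int64(13)), ('+y', array([ 0.114, 58.477]), np.int64(15))]
top 10 11 [('front', array([ -0.062, -57.051]), np.int64(18)), ('back', array([-0.068, 54.568]), np.int64(15)), ('+y', array([ 0.067, 57.967]), np.int64(16))]
side 10 5 [('front', array([ -0.102, -58.132]), np.int64(10)), ('back', array([-0.134, 55.222]), np.int64(12)), ('+y', array([5.7000e-02, 6.4126e+01]), np.int64(14))]
side 10 8 [('front', array([ -0.083, -57.235]), np.int64(12)), ('back', array([-0.133, 54.072]), np.int64(11)), ('+y', array([ 0.106, 60.424]), np.int64(16))]
side 10 11 [('front', array([ 2.6000e-02, -5.7812e+01]), np.int64(13)), ('back', array([-0.07, 52.89]), np.int64(15)), ('+y', array([5.2000e-02, 6.0516e+01]), np.int64(15))]
390 178 [ 616.3 -157.6   62. ]
393 277 [ 560.4 -172.9   62. ]
388 231 [ 585.6 -164.1   62. ]
350 180 [ 608.4 -138.3   62. ]
425 265 [ 572.5 -186.7   62. ]
(265, 152) [627.3 -92.5  34. ]
(262, 352) [ 511.9 -121.6   34. ]
(490, 370) [ 540.2 -234.8   34. ]
(152, 215) [561.8 -46.4  50. ]
(150, 335) [494.2 -64.5  50. ]
(75, 240) [549.7 -11.1  22. ]
```

```bash
sed -i 's/(5,8,11,)/(13,14,15,16)/' m2.py; python3 m2.py; python3 - <<'E'
from h import *
# project expected model points for check
c=np.array([592,-163.3])
for a in (14,15):
    A=np.radians(a);ex=np.array([np.cos(A),np.sin(A)]);ey=np.array([-ex[1],ex[0]])
    P=[[*(c+x*ex+y*ey),z] for x,y,z in [(29,0,62),(-29,0,62),(59,61,34),(-59,61,34),(-59,-97,34),(0,115,50),(-72,115,50),(0,156,22)]]
    print(a,((proj("top",P)-[330,140])*6).round().tolist())
E
```

```text
top 8 13 [('front', array([-4.2000e-02, -5.7319e+01]), np.int64(18)), ('back', array([-2.8000e-02,  5.4975e+01]), np.int64(15)), ('+y', array([1.7000e-02, 5.7243e+01]), np.int64(14))]
top 8 14 [('front', array([-2.5000e-02, -5.7382e+01]), np.int64(18)), ('back', array([-1.5000e-02,  5.4911e+01]), np.int64(15)), ('+y', array([4.0000e-03, 5.7186e+01]), np.int64(15))]
top 8 15 [('front', array([-4.000e-03, -5.721e+01]), np.int64(17)), ('back', array([4.0000e-03, 5.3637e+01]), np.int64(16)), ('+y', array([-1.3000e-02,  5.7403e+01]), np.int64(15))]
top 8 16 [('front', array([ 1.1000e-02, -5.7393e+01]), np.int64(17)), ('back', array([2.7000e-02, 5.4543e+01]), np.int64(15)), ('+y', array([-3.9000e-02,  5.7157e+01]), np.int64(15))]
top 10 13 [('front', array([-2.8000e-02, -5.6845e+01]), np.int64(18)), ('back', array([-2.5000e-02,  5.4228e+01]), np.int64(16)), ('+y', array([4.2000e-02, 5.7851e+01]), np.int64(16))]
top 10 14 [('front', array([-5.0000e-03, -5.6969e+01]), np.int64(18)), ('back', array([-9.0000e-03,  5.4221e+01]), np.int64(15)), ('+y', array([3.0000e-02, 5.8523e+01]), np.int64(17
[... 679 characters left out ...]
t64(14)), ('+y', array([-3.000e-03,  6.006e+01]), np.int64(15))]
side 10 15 [('front', array([ 6.0000e-03, -5.6969e+01]), np.int64(12)), ('back', array([-3.0000e-03,  5.3608e+01]), np.int64(15)), ('+y', array([-2.0000e-02,  6.0296e+01]), np.int64(15))]
side 10 16 [('front', array([ 3.1000e-02, -5.6965e+01]), np.int64(13)), ('back', array([1.4000e-02, 5.3504e+01]), np.int64(14)), ('+y', array([-2.9000e-02,  6.0643e+01]), np.int64(15))]
14 [[389.0, 171.0], [390.0, 270.0], [264.0, 139.0], [260.0, 337.0], [568.0, 361.0], [163.0, 214.0], [159.0, 337.0], [79.0, 233.0]]
15 [[388.0, 171.0], [391.0, 270.0], [262.0, 141.0], [262.0, 339.0], [570.0, 358.0], [163.0, 217.0], [161.0, 341.0], [79.0, 238.0]]
```

```bash
python3 - <<'E'
from h import *
c=np.array([592,-163.3]); A=np.radians(14.6);ex=np.array([np.cos(A),np.sin(A)]);ey=np.array([-ex[1],ex[0]])
t=np.linspace(0,2*np.pi,73)
for n,tag,(x0,y0,x1,y1),k in (("top",10,(350,140,440,215),8),("side",10,(225,120,305,190),8)):
    p=cv2.cvtColor(load(n,tag)[0],cv2.COLOR_RGB2BGR)[y0:y1,x0:x1]
    p=np.clip(cv2.resize(p,None,fx=k,fy=k,interpolation=cv2.INTER_CUBIC).astype(float)*1.5,0,255).astype(np.uint8)
    def dr(pts,col,cl=False):
        q=((proj(n,pts)-[x0,y0]+.5)*k).astype(np.int32); cv2.polylines(p,[q],cl,col,1)
    W=lambda x,y,z:[*(c+x*ex+y*ey),z]
    dr([W(40*np.cos(a),40*np.sin(a),62) for a in t],(0,0,255)); dr([W(22.5*np.cos(a),22.5*np.sin(a),62) for a in t],(0,255,0)); dr([W(22.5*np.cos(a),22.5*np.sin(a),52) for a in t],(0,120,0))
    dr([W(x,y,34) for x,y in ((59,61),(-59,61),(-59,-97),(59,-97))],(255,0,0),True)
    for s in (1,-1): dr([W(s*20,-7,62),W(s*30,-7,62),W(s*30,7,62),W(s*20,7,62)],(0,255,255))
    cv2.imwrite(f"pics/ov_{n}.png",p)
E
```

```text
(no output)
```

View pics/ov_top.png

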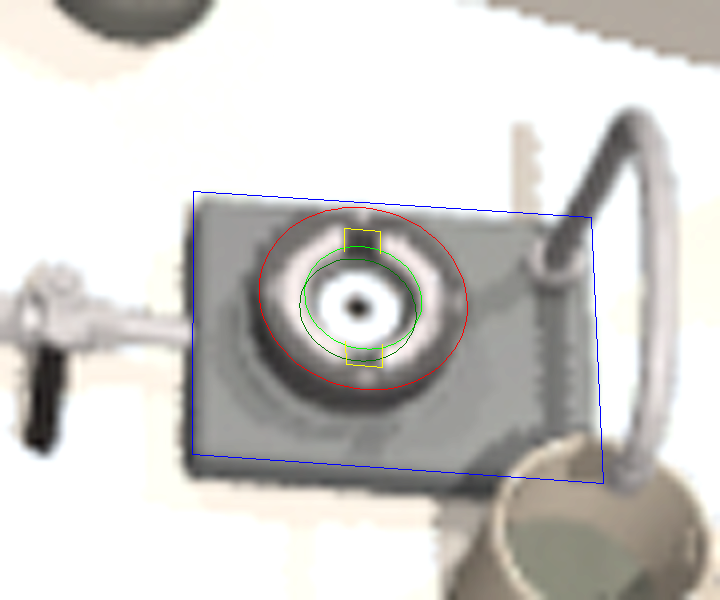

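View pics/ov_side.png

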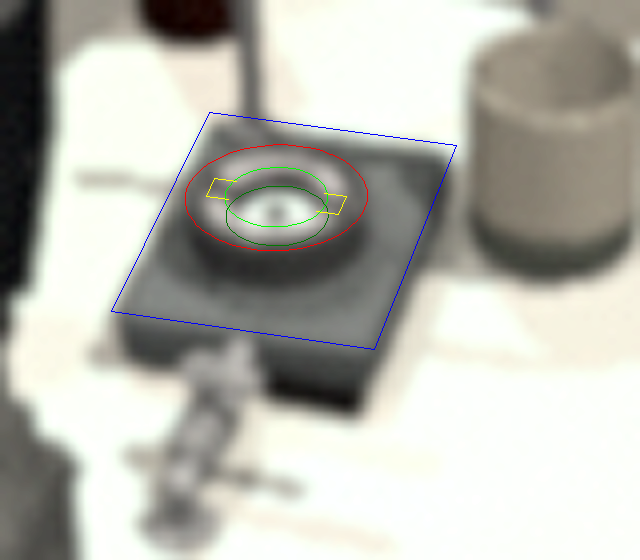

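```bash
python3 - <<'E'
from h import *
for n,tag,(x0,y0,x1,y1) in (("top",10,(377,158,415,196)),("top",8,(377,158,415,196)),("side",10,(243,133,276,160)),("side",8,(243,133,276,160))):
    p=cv2.cvtColor(load(n,tag)[0],cv2.COLOR_RGB2GRAY)[y0:y1,x0:x1]
    P=cv2.resize(p,None,fx=8,fy=8,interpolation=cv2.INTER_CUBIC)
    for th in (95,110,125):
        m=(P>th).astype(np.uint8)
        cs,_=cv2.findContours(m,cv2.RETR_EXTERNAL,cv2.CHAIN_APPROX_NONE)
        # components inside
        pts=np.concatenate([c[:,0] for c in cs if 150<cv2.contourArea(c) and c[:,0].min()>2 and c[:,0].max()<P.shape[1]-3] or [np.zeros((1,2),int)])
        if len(pts)<20: print(n,tag,th,"none"); continue
        h=cv2.convexHull(pts.astype(np.int32)); e=cv2.fitEllipse(h)
        u,v=x0+(e[0][0]+.5)/8-.5,y0+(e[0][1]+.5)/8-.5
        print(n,tag,th,np.round([u,v],2),np.round(e[1],1)/8,"->",ray(n,u,v,62).round(1))
E
```

```text
top 10 95 [393.03 179.64] [21.5875 27.25  ] -> [ 580.  -160.3   62. ]
top 10 110 [399.56 181.08] [18.775  35.7875] -> [ 581.7 -180.5   62. ]
top 10 125 [394.76 176.67] [17.125  20.3125] -> [ 591.9 -162.8   62. ]
top 8 95 [393.02 179.67] [21.65  26.875] -> [ 579.9 -160.3   62. ]
top 8 110 [394.62 176.71] [17.6625 21.1375] -> [ 591.6 -162.5   62. ]
top 8 125 [394.76 176.66] [17.1625 20.2625] -> [ 592.  -162.9   62. ]
side 10 95 [258.73 144.04] [10.95 17.9 ] -> [ 593.2 -163.1   62. ]
side 10 110 [258.8  144.04] [10.0875 16.8375] -> [ 593.  -163.2   62. ]
side 10 125 [259.16 146.55] [ 4.675  10.0875] -> [ 584.4 -150.6   62. ]
side 8 95 [258.76 144.02] [11.075 17.925] -> [ 593.2 -163.3   62. ]
side 8 110 [258.78 144.09] [10.1625 16.95  ] -> [ 592.9 -162.9   62. ]
side 8 125 [259.11 146.55] [ 4.85   10.2375] -> [ 584.5 -150.6   62. ]
```

```bash
python3 - <<'E'
from h import *
k=np.array([-.174,.985]);m=np.array([.985,.174])
st()
for n in ("side","top"):
    X=cloud(n,load(n,10)[1]).reshape(-1,3)
    d=X[:,:2]-[474.5,232.7]; u=d@k;v=d@m
    s=(abs(u)<60)&(abs(v)<50)&(X[:,2]<285)&(X[:,2]>110)
    for z in (127,133,139,145,155,170,190,210,230,240,245):
        q=s&(abs(X[:,2]-z)<4); 
        if q.sum()>3: print(n,z,q.sum(),"u",np.percentile(u[q],[2,50,98]).round(1),"v",np.percentile(v[q],[2,98]).round(1))
crop('top',10,220,90,320,200,6,'c7')
E
```

```text
t 14.75 tcp [472.9 232.3 241.7] phi 99.99 tz [ 0.001  0.    -1.   ] q6 -1.50 F [-1.  -0.2 -3.7] M [0.02 0.04 0.04] op 11.4
side 127 18 u [ 0.8 13.1 18.7] v [-27.2  11.9]
side 133 38 u [-4.7 12.9 20.1] v [-28.2  13. ]
side 139 24 u [-0.3 17.2 21.6] v [-25.5  12.7]
side 145 8 u [17.2 19.6 20.3] v [-14.1   6.5]
side 155 43 u [-17.   24.2  27.9] v [-25.7  19.3]
side 170 49 u [-13.9  26.3  30.1] v [-28.3  21.4]
side 190 57 u [-19.3  26.1  30.5] v [-29.4  21.7]
side 210 61 u [-14.1  26.1  30.1] v [-28.9  18.9]
side 230 82 u [-21.9  26.3  30. ] v [-29.5  23.6]
side 240 152 u [-22.   14.3  27.8] v [-26.6  24.1]
side 245 57 u [-11.4   8.3  20. ] v [-25.6  23.7]
top 133 13 u [-12.   -1.9  10.8] v [-24.4 -11.7]
top 139 14 u [-11.4  -0.7   6.9] v [-24.6 -13.4]
top 155 12 u [-23.2  -2.3  17.3] v [-22.7 -17.7]
top 170 25 u [-27.3 -13.9  13.8] v [-26.3  17.1]
top 190 24 u [-27.4 -10.6  10.8] v [-26.7  -0.2]
top 210 19 u [-27.3 -13.5   6.2] v [-27.3   6.1]
top 230 29 u [-27.5 -20.6   2.2] v [-27.3  22.5]
top 240 82 u [-26.9 -18.4   1.4] v [-25.9  20.7]
top 245 77 u [-25.7 -16.7   1.5] v [-25.8  20.9]
```

View pics/c7.png

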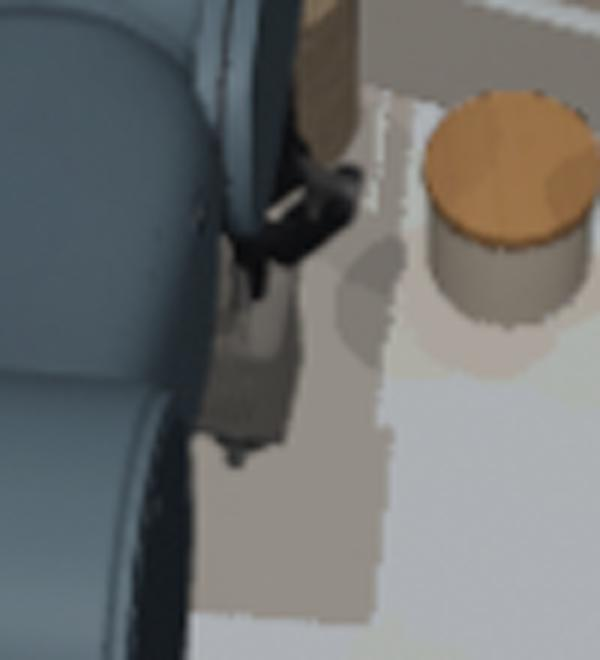

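```bash
python3 - <<'E'
from h import *
tgt([592.3,-163.1,205],104.6)
P=cloud("top",load("top",10)[1]); print(P[128,367].round(),P[128,340].round(),P[115,305].round())
E
```

```text
t 14.75 tcp [472.9 232.3 241.7] phi 99.99 tz [ 0.001  0.    -1.   ] q6 -1.50 F [-1.  -0.2 -3.7] M [0.02 0.04 0.04] op 11.4
row [ -4.9  -41.02   3.66] turn -0.080
[742. -34.  57.] [718.  50.  50.] [695. 166. 100.]
```

Call:
send_rows --commands '[-0.3, -2, 0, -0.08, -0.8, -6, 0, -0.08, -1.3, -11, 0, -0.08, -1.9, -16, 0, -0.08, -2.5, -21, 0, -0.08, -3.1, -26, 0, -0.08, -3.7, -31, 0.5, -0.08, -4.2, -35, 1.5, -0.08, -4.6, -38, 2.5, -0.08, -4.9, -40, 3, -0.08, -4.9, -41, 3.2, -0.08, -4.9, -41, 3.2, -0.08, -4.9, -41, 3.2, -0.08, -4.9, -41, 3.2, -0.08]'

```text
time_s: 16.15
ee_pos: [592.3, -161.4, 209.9]
ee_rot: [0.0, -0.128, 0.992, 0.0]
contact_force: [0.6, -0.3, -3.0]
opening: 11.0
```

```bash
python3 - <<'E'
from h import *
st()
cap('top',11);cap('side',11)
st()
crop('side',11,210,50,330,200,5,'c6')
crop('top',11,350,110,450,220,6,'c7')
E
```

```text
t 16.15 tcp [ 592.3 -161.4  209.9] phi 104.66 tz [ 0.001  0.    -1.   ] q6 -2.27 F [ 0.6 -0.3 -3. ] M [ 0.03  0.01 -0.05] op 11.0
t 16.25 tcp [ 592.5 -161.7  210.1] phi 104.66 tz [ 0.001 -0.    -1.   ] q6 -2.27 F [-0.4  0.7 -3.4] M [ 0.01 -0.02 -0.01] op 11.2
```

View pics/c6.png

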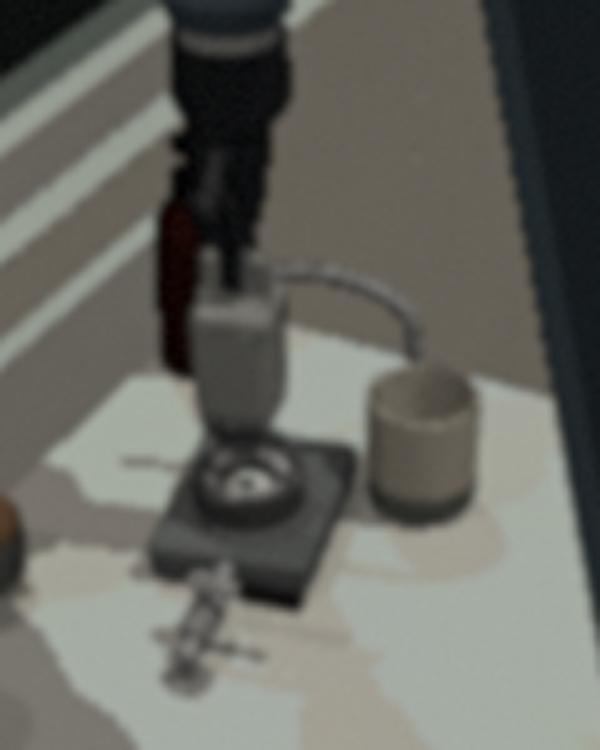

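View pics/top11.png

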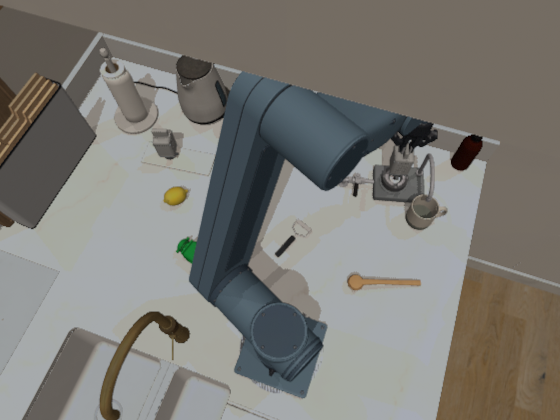

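```bash
python3 - <<'E'
from h import *
A=np.radians(14.6);ex=np.array([np.cos(A),np.sin(A)]);ey=np.array([-ex[1],ex[0]])
for n in ("side","top"):
    X=cloud(n,load(n,11)[1]).reshape(-1,3)
    d=X[:,:2]-[592.4,-161.5]; u=d@ex;v=d@ey
    s=(abs(u)<50)&(abs(v)<45)&(X[:,2]<240)
    for z in (90,96,104,110,120,130,140,155,170,185,195,203):
        q=s&(abs(X[:,2]-z)<4); 
        if q.sum()>3: print(n,z,q.sum(),"ex",np.percentile(u[q],[2,50,98]).round(1),"ey",np.percentile(v[q],[2,98]).round(1))
    # fit vertical faces
    b=s&(X[:,2]>125)&(X[:,2]<195)
    for nm,w in (("ex",u),("ey",v)):
        h,e=np.histogram(w[b],bins=np.arange(-40,41,2)); print(n,nm,[(int(a),int(c)) for a,c in zip(e,h) if c>25])
    # white? 
def ov(n,tag,box,k,out):
    x0,y0,x1,y1=box
    p=cv2.cvtColor(load(n,tag)[0],cv2.COLOR_RGB2BGR)[y0:y1,x0:x1]
    p=np.clip(cv2.resize(p,None,fx=k,fy=k,interpolation=cv2.INTER_CUBIC).astype(float)*1.5,0,255).astype(np.uint8)
    W=lambda x,y,z:[592.4+x*ex[0]+y*ey[0],-161.5+x*ex[1]+y*ey[1],z]
    def dr(pts,col,cl=True):
        q=((proj(n,pts)-[x0,y0]+.5)*k).astype(np.int32); cv2.polylines(p,[q],cl,col,1)
    t=np.linspace(0,2*np.pi,60)
    f=88.5
    for z,c in ((f+27,(255,0,0)),(f+117,(0,0,255))): dr([W(a,b,z) for a,b in ((28,28),(-28,28),(-28,-28),(28,-28))],c)
    dr([W(16.5*np.cos(a),16.5*np.sin(a),f) for a in t],(0,255,0))
    dr([W(a,0,f+z) for a,z in ((-24,117),(-24,147),(24,147),(24,117))],(0,255,255))
    for s in (28,-28): dr([W(s,-5,f+11),W(s,5,f+11),W(s,5,f+4),W(s,-5,f+4)],(255,255,0))
    cv2.imwrite(out,p)
ov("top",11,(370,110,450,200),7,"pics/o1.png"); ov("side",11,(230,90,290,160),8,"pics/o2.png")
E
```

```text
side 90 6 ex [-25.1  -7.5   7.9] ey [-1.8 17.9]
side 96 22 ex [-25.7  -4.4  26.3] ey [-5.2 21.2]
side 104 26 ex [-26.2  -8.2  17.8] ey [ 0.1 23.9]
side 110 13 ex [-15.   -1.3  13.6] ey [11.9 22.7]
side 120 30 ex [-25.7  -9.3  21. ] ey [-16.   28.5]
side 130 29 ex [-26.6  -6.2  21.1] ey [ 2.  29.7]
side 140 37 ex [-28.3 -10.7  24.8] ey [-13.8  30.9]
side 155 42 ex [-29.2  -6.2  21.9] ey [-4.9 31.5]
side 170 40 ex [-29.   -8.2  23.5] ey [-11.3  32.2]
side 185 42 ex [-29.1  -7.6  23.2] ey [-14.2  32.5]
side 195 41 ex [-28.6  -5.7  25.9] ey [-19.   31.9]
side 203 82 ex [-27.3  -6.4  24.1] ey [-16.4  31.6]
side ex [(-30, 35), (-28, 35)]
side ey [(22, 31), (24, 67), (26, 76), (28, 53)]
top 96 12 ex [-26.5 -18.6 -13.8] ey [-3.6 13.3]
top 104 12 ex [-28.  -19.7 -15.3] ey [-10.9   5.8]
top 110 4 ex [-20.8 -20.  -19. ] ey [-20.1   1.4]
top 120 19 ex [-25.4 -23.1 -20. ] ey [-23.9  25.1]
top 130 16 ex [-27.7 -25.8 -24.8] ey [-21.7  20.4]
top 140 39 ex [-29.1 -25.   17.4] ey [-21.2  29.1]
top 155 30 ex [-28.5 -25.6  15.5] ey [-17.9  29.1]
top 170 40 ex [-29.1 -25.5  18.4] ey [-21.7  29. ]
top 185 42 ex [-28.3 -25.1  11.3] ey [-24.9  29.1]
top 195 53 ex [-29.  -25.   25.9] ey [-26.5  28.9]
top 203 130 ex [-26.3 -13.6  19.5] ey [-23.6  28.2]
top ex [(-28, 92), (-26, 75)]
top ey [(28, 45)]
```

View pics/o1.png

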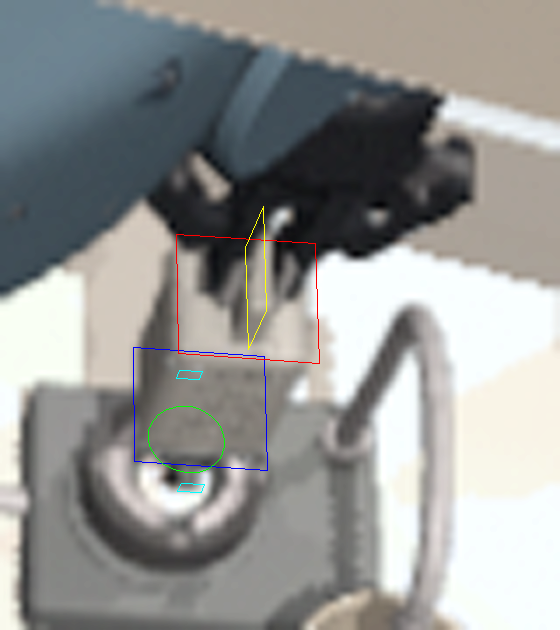

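View pics/o2.png

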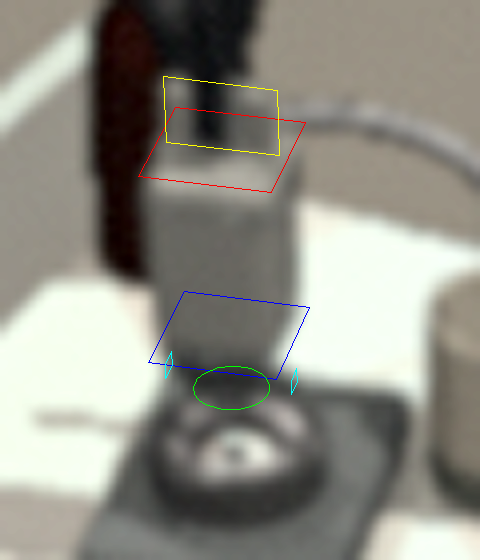

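Call:
send_rows --commands '[0.03, -0.17, 0, 0, 0.03, -0.17, 1, 0, 0.03, -0.17, 1.8, 0, 0.03, -0.17, 2.4, 0, 0.03, -0.17, 2.8, 0, 0.03, -0.17, 3.1, 0, 0.03, -0.17, 3.3, 0, 0.03, -0.17, 3.3, 0]'

```text
time_s: 17.05
ee_pos: [592.4, -164.8, 176.1]
ee_rot: [-0.0, -0.127, 0.992, 0.0]
contact_force: [0.1, -0.6, -4.3]
opening: 11.1
```

```bash
python3 - <<'E'
from h import *
st()
cap('top',12);cap('side',12)
st()
crop('side',12,230,90,290,160,9,'c6')
crop('top',12,370,120,440,200,8,'c7')
E
```

```text
t 17.05 tcp [ 592.4 -164.8  176.1] phi 104.56 tz [-0.  0. -1.] q6 -2.28 F [ 0.1 -0.6 -4.3] M [ 0.02 -0.04 -0.01] op 11.1
t 17.15 tcp [ 592.7 -164.9  176.5] phi 104.56 tz [ 0. -0. -1.] q6 -2.28 F [-0.5 -1.  -2.6] M [ 0.02 -0.02  0.01] op 11.0
```

View pics/c6.png

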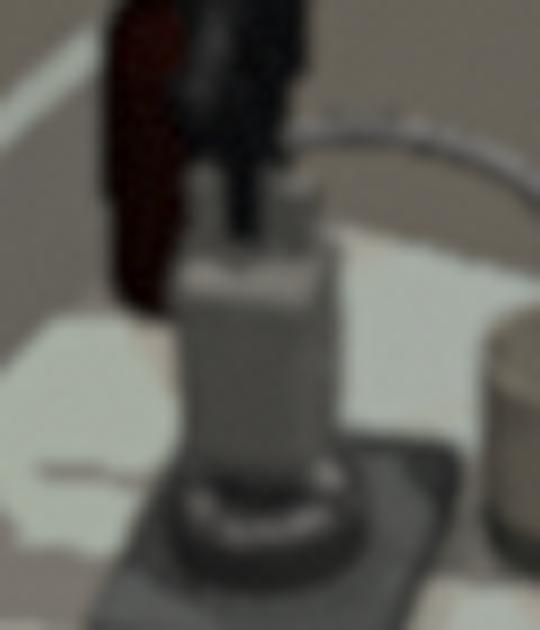

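View pics/c7.png

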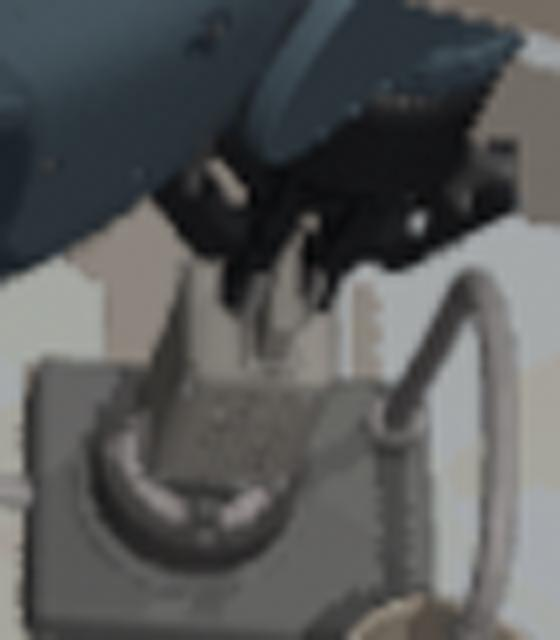

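Call:
send_rows --commands '[0, 0.13, 0, 0, 0, 0.15, 0.3, 0, 0, 0.15, 0.6, 0, 0, 0.15, 0.9, 0, 0, 0.15, 1.2, 0, 0, 0.15, 1.4, 0, 0, 0.15, 1.4, 0]' --grip_force 80

```text
time_s: 17.85
ee_pos: [592.7, -163.6, 163.8]
ee_rot: [0.001, -0.127, 0.992, -0.001]
contact_force: [-2.2, 0.2, 7.8]
opening: 10.6
```

```bash
python3 - <<'E'
from h import *
st()
E
```

```text
t 17.85 tcp [ 592.7 -163.6  163.8] phi 104.57 tz [ 0.002 -0.001 -1.   ] q6 -2.28 F [-2.2  0.2  7.8] M [ 0.24  0.5  -0.03] op 10.6
```

Call:
send_rows --commands '[0, 0, 0.2, 0, 0, 0, 0.4, 0, 0, 0, 0.4, 0, 0, 0, 0.4, 0]'

```text
time_s: 18.25
ee_pos: [593.0, -163.8, 161.6]
ee_rot: [0.002, -0.127, 0.992, -0.001]
contact_force: [-3.3, 1.4, 16.0]
opening: 11.1
```

```bash
python3 - <<'E'
from h import *
st()
E
```

```text
t 18.25 tcp [ 593.  -163.8  161.6] phi 104.57 tz [ 0.004 -0.002 -1.   ] q6 -2.28 F [-3.3  1.4 16. ] M [0.42 1.09 0.02] op 11.1
```

Call:
send_rows --commands '[0, 0, -0.1, 0.1, 0, 0, -0.1, 0.24, 0, 0, -0.1, 0.38, 0, 0, -0.1, 0.52, 0, 0, -0.1, 0.66, 0, 0, -0.1, 0.8, 0, 0, -0.1, 0.94, 0, 0, -0.1, 1.08, 0, 0, -0.1, 1.22, 0, 0, -0.1, 1.36, 0, 0, -0.1, 1.48, 0, 0, -0.1, 1.56, 0, 0, -0.1, 1.59, 0, 0, -0.1, 1.59, 0, 0, -0.1, 1.59]'

```text
time_s: 19.75
ee_pos: [593.9, -164.4, 162.1]
ee_rot: [0.003, 0.619, 0.785, 0.001]
contact_force: [-0.8, -0.5, 10.6]
opening: 10.7
```

```bash
python3 - <<'E'
from h import *
st()
cap('top',13);cap('side',13)
st()
crop('side',13,230,90,290,160,9,'c6')
crop('top',13,370,120,440,200,8,'c7')
E
```

```text
t 19.75 tcp [ 593.9 -164.4  162.1] phi 13.47 tz [ 0.005 -0.003 -1.   ] q6 -0.69 F [-0.8 -0.5 10.6] M [-0.11  0.22 -0.02] op 10.7
t 19.85 tcp [ 593.9 -164.4  162.1] phi 13.47 tz [ 0.005 -0.003 -1.   ] q6 -0.69 F [-0.5  0.6 10.4] M [-0.03  0.15  0.09] op 10.4
```

View pics/c6.png

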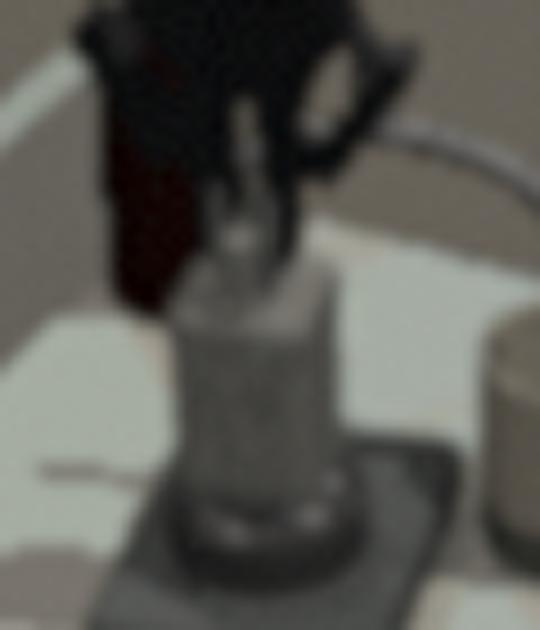

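View pics/c7.png

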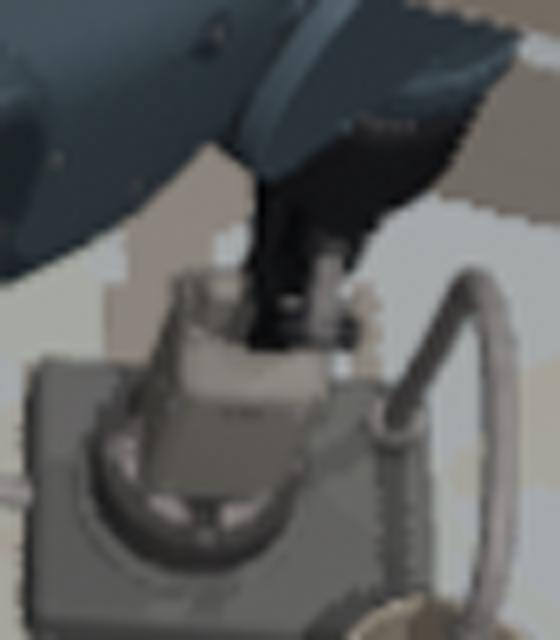

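Call:
send_rows --commands '[0, 0, -0.2, 0, 0, 0, -0.4, 0, 0, 0, -0.6, 0, 0, 0, -0.8, 0, 0, 0, -0.9, 0, 0, 0, -0.9, 0]'

```text
time_s: 20.45
ee_pos: [593.1, -164.2, 167.8]
ee_rot: [0.001, 0.619, 0.785, 0.0]
contact_force: [4.7, -2.9, -3.7]
opening: 10.9
```

```bash
python3 - <<'E'
from h import *
st()
E
```

```text
t 20.45 tcp [ 593.1 -164.2  167.8] phi 13.45 tz [ 0.002 -0.001 -1.   ] q6 -0.69 F [ 4.7 -2.9 -3.7] M [-0.7  -1.03  0.07] op 10.9
```

Call:
send_rows --commands '[0, 0, -0.2, 0, 0, 0, -0.3, 0, 0, 0, -0.3, 0]'

```text
time_s: 20.75
ee_pos: [592.7, -164.2, 168.0]
ee_rot: [-0.0, 0.62, 0.785, -0.0]
contact_force: [7.0, -5.6, -17.2]
opening: 10.6
```

```bash
python3 - <<'E'
from h import *
st()
E
```

```text
t 20.75 tcp [ 592.7 -164.2  168. ] phi 13.44 tz [-0.001 -0.    -1.   ] q6 -0.69 F [  7.   -5.6 -17.2] M [-1.04 -1.88  0.09] op 10.6
```

Call:
send_rows --commands '[0, 0, 0.3, 0, 0, 0, 0.3, 0, 0, 0, 0.3, 0, 0, 0, 0.3, 0, 0, 0, 0.3, 0, 0, 0, -1, 0, 0, 0, -4, 0, 0, 0, -8, 0, 0, 0, -10, 0, 0, 0, -10, 0, 0, 0, -10, 0]' --hand 5 --grip_force 40

```text
time_s: 21.85
ee_pos: [592.2, -163.4, 272.2]
ee_rot: [0.001, 0.619, 0.785, 0.0]
contact_force: [-0.1, -0.6, -0.7]
opening: 49.9
```

```bash
python3 - <<'E'
from h import *
st()
cap('top',14);cap('side',14)
crop('side',14,230,90,290,160,9,'c6')
crop('top',14,330,120,440,200,7,'c7')
E
```

```text
t 21.85 tcp [ 592.2 -163.4  272.2] phi 13.47 tz [ 0.001 -0.001 -1.   ] q6 -0.69 F [-0.1 -0.6 -0.7] M [-0.04 -0.03 -0.  ] op 49.9
```

View pics/c6.png

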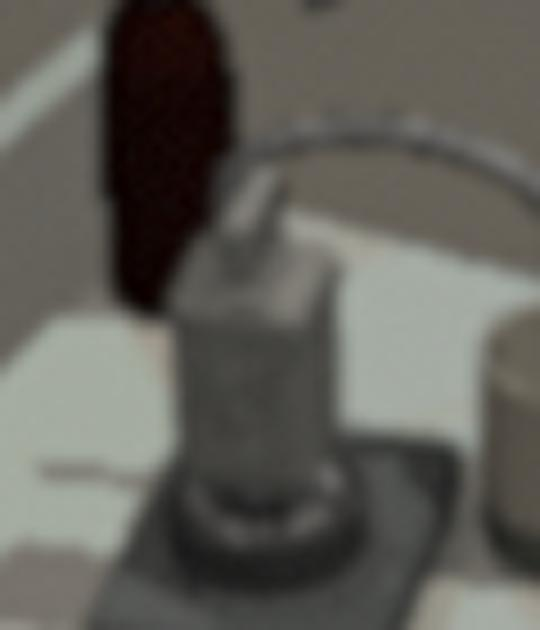

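View pics/c7.png

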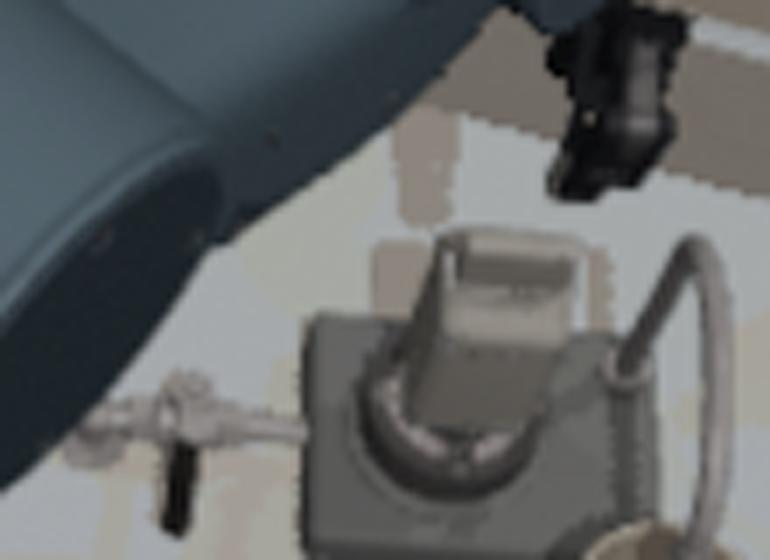

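```bash
python3 - <<'E'
from h import *
A=np.radians(14.6);ex=np.array([np.cos(A),np.sin(A)]);ey=np.array([-ex[1],ex[0]])
for n in ("side","top"):
    X=cloud(n,load(n,14)[1]).reshape(-1,3)
    d=X[:,:2]-[592.5,-163.1];u=d@ex;v=d@ey
    w=X[(abs(u)<8)&(abs(v)<20)&(X[:,2]<230)&(X[:,2]>185)]; b=(abs(u)>10)&(abs(u)<24)&(abs(v)<24)&(X[:,2]>150)&(X[:,2]<175)
    print(n,"wing top",np.percentile(w[:,2],[50,90]),len(w),"body top",np.median(X[b,2]),b.sum())
    # lever dark sleeve
    img=load(n,14)[0].reshape(-1,3).mean(1)
    p=X[:,:2]-[592.5,-163.1]; x=p@ex;y=p@ey
    s=(x<-15)&(x>-90)&(abs(y-115)<35)&(X[:,2]>35)&(X[:,2]<70)
    if s.sum(): print("lever pts",s.sum(),"x",np.percentile(x[s],[2,50,98]).round(1),"y",np.percentile(y[s],[2,50,98]).round(1),"z",np.percentile(X[s,2],[5,50,95]).round(1),"fit y(x)",np.polyfit(x[s],y[s],1).round(3))
C=np.array([592.5,-163.1]); 
for nm,x,y in (("pivot",0,115),("tip0",-72,115),("tip90",0,187)): print(nm,(C+x*ex+y*ey).round(1))
E
```

```text
side wing top [192.9888215  195.65642138] 30 body top 163.00262872531613 70
lever pts 67 x [-71.  -46.3 -16. ] y [111.3 121.4 126.9] z [48.5 54.6 59.8] fit y(x) [-1.13000e-01  1.15617e+02]
top wing top [192.51268975 194.81461113] 67 body top 162.4261390997351 100
lever pts 70 x [-69.8 -47.2 -18.1] y [112.1 119.  126.8] z [49.5 56.  62.2] fit y(x) [-8.10000e-02  1.15488e+02]
pivot [563.5 -51.8]
tip0 [493.8 -70. ]
tip90 [545.4  17.9]
```

```bash
cat >> h.py <<'E'
C=np.array([592.5,-163.1]);A=np.radians(14.6);ex=np.array([np.cos(A),np.sin(A)]);ey=np.array([-ex[1],ex[0]])
def S(x,y): return C+x*ex+y*ey
E
python3 - <<'E'
from h import *
tgt([*S(-52,80),41],14.6)
for n in ("side","top"):
    X=cloud(n,load(n,14)[1]).reshape(-1,3); p=X[:,:2]-C;x=p@ex;y=p@ey
    for y0 in range(95,200,10):
        s=(abs(x)<25)&(abs(y-y0)<5)&(X[:,2]>6)&(X[:,2]<120)
        if s.sum()>2: print(n,y0,s.sum(),"zmax",np.percentile(X[s,2],[50,97]).round(),"x",np.percentile(x[s],[3,97]).round())
E
```

```text
t 21.95 tcp [ 591.5 -163.   270.2] phi 13.46 tz [-0.002  0.001 -1.   ] q6 -0.69 F [ 0.6 -0.2 -0.3] M [ 0.02 -0.02 -0.03] op 50.0
row [ 7.83 -5.22 22.94] turn -0.020
side 95 3 zmax [19. 24.] x [-14. -10.]
side 105 13 zmax [33. 53.] x [-19.   3.]
side 115 38 zmax [50. 62.] x [-23.   9.]
side 125 31 zmax [34. 57.] x [-19.   9.]
side 135 18 zmax [30. 34.] x [-11.   9.]
side 145 10 zmax [29. 31.] x [-8.  6.]
side 155 24 zmax [23. 34.] x [-10.   9.]
side 165 11 zmax [20. 32.] x [-12.   1.]
top 95 24 zmax [31. 35.] x [-10.   7.]
top 105 23 zmax [34. 54.] x [-10.   7.]
top 115 31 zmax [54. 60.] x [-23.   8.]
top 125 34 zmax [34. 55.] x [-22.   8.]
top 135 20 zmax [30. 36.] x [-10.   7.]
top 145 18 zmax [28. 33.] x [-10.  13.]
top 155 18 zmax [27. 31.] x [-7.  4.]
top 165 4 zmax [ 8. 28.] x [-14.  -0.]
```

Call:
send_rows --commands '[3, -2, 0, 0, 7.8, -5.2, 0, 0, 7.8, -5.2, 3, 0, 7.8, -5.2, 8, 0, 7.8, -5.2, 13, 0, 7.8, -5.2, 17, 0, 7.8, -5.2, 20, 0, 7.8, -5.2, 22, 0, 7.8, -5.2, 22.9, 0, 7.8, -5.2, 22.9, 0, 7.8, -5.2, 22.9, 0]' --hand 0

```text
time_s: 23.05
ee_pos: [523.7, -99.8, 42.7]
ee_rot: [0.0, 0.619, 0.785, 0.0]
contact_force: [0.4, 0.1, -0.9]
opening: -0.1
```

```bash
python3 - <<'E'
from h import *
st()
cap('top',15);cap('side',15)
crop('side',15,200,90,300,220,6,'c6')
crop('top',15,320,120,420,220,6,'c7')
E
```

```text
t 23.05 tcp [523.7 -99.8  42.7] phi 13.46 tz [ 0. -0. -1.] q6 -0.63 F [ 0.4  0.1 -0.9] M [0.01 0.02 0.03] op -0.1
```

View pics/c6.png

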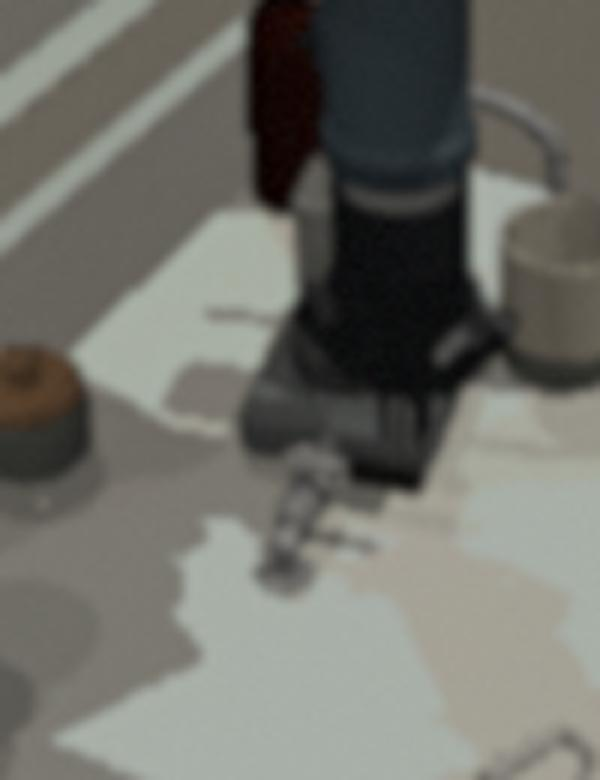

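View pics/c7.png

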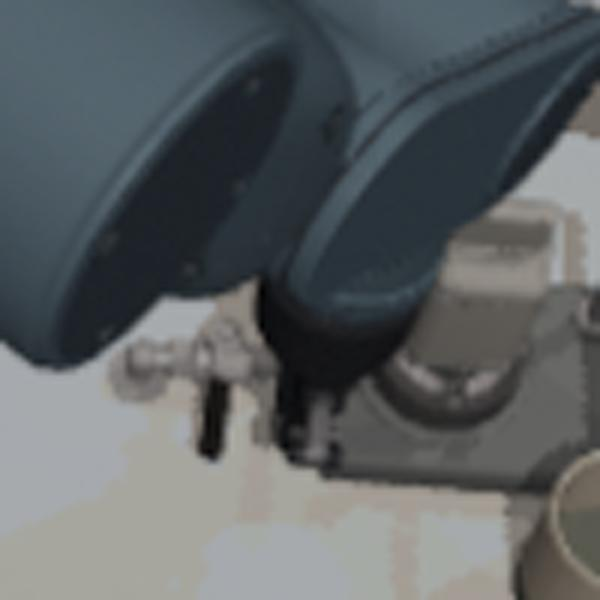

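```bash
python3 - <<'E'
from h import *
p,R,f=st()
tx=R[:2,0];ty=R[:2,1]
for off in (17.5,):
  for a in np.r_[np.arange(-0.1,1.58,0.12),1.57,1.61]:
    L=np.array([-np.cos(a),np.sin(a)]);T=np.array([np.sin(a),np.cos(a)])
    q=np.array([0,115])+52*L-off*T; d=S(*q)-p[:2]
    print("%.2f"%a, round(d@tx/10,1),round(d@ty/10,1),0,round(a-np.radians(14.6-f),2),sep=", ")
E
```

```text
t 23.15 tcp [ 524.3 -100.    43.5] phi 13.47 tz [ 0.002 -0.001 -1.   ] q6 -0.63 F [0.6 0.1 0.2] M [-0.01 -0.02 -0.  ] op -0.2
-0.10, 1.4, -0.0, 0, -0.12
0.02, 2.0, -0.3, 0, 0.0
0.14, 2.7, -0.4, 0, 0.12
0.26, 3.3, -0.5, 0, 0.24
0.38, 4.0, -0.5, 0, 0.36
0.50, 4.6, -0.5, 0, 0.48
0.62, 5.3, -0.3, 0, 0.6
0.74, 5.9, -0.1, 0, 0.72
0.86, 6.5, 0.2, 0, 0.84
0.98, 7.0, 0.5, 0, 0.96
1.10, 7.5, 0.9, 0, 1.08
1.22, 8.0, 1.4, 0, 1.2
1.34, 8.4, 1.9, 0, 1.32
1.46, 8.7, 2.5, 0, 1.44
1.58, 9.0, 3.1, 0, 1.56
1.57, 8.9, 3.1, 0, 1.55
1.61, 9.0, 3.3, 0, 1.59
```

Call:
send_rows --commands '[0.7, 0, 0.2, -0.05, 1.4, 0, 0.2, -0.12, 2, -0.3, 0.2, 0, 2.7, -0.4, 0.2, 0.12, 3.3, -0.5, 0.2, 0.24, 4, -0.5, 0.2, 0.36, 4.6, -0.5, 0.2, 0.48, 5.3, -0.3, 0.2, 0.6, 5.9, -0.1, 0.2, 0.72, 5.9, -0.1, 0.2, 0.72]'

```text
time_s: 24.15
ee_pos: [509.8, -42.6, 41.7]
ee_rot: [0.001, 0.856, 0.516, 0.001]
contact_force: [-0.0, -0.1, 0.3]
opening: -0.2
```

```bash
python3 - <<'E'
from h import *
p,R,f=st()
cap('top',16);cap('side',16)
crop('top',16,320,120,420,220,6,'c7')
crop('side',16,200,90,300,220,6,'c6')
tx=R[:2,0];ty=R[:2,1]
for a in np.r_[np.arange(0.86,1.58,0.12),1.57,1.61,1.65]:
    L=np.array([-np.cos(a),np.sin(a)]);T=np.array([np.sin(a),np.cos(a)])
    q=np.array([0,115])+52*L-17.5*T; d=S(*q)-p[:2]
    print("%.2f"%a, round(d@tx/10,2),round(d@ty/10,2),0,round(a-np.radians(14.6-f),2),sep=", ")
E
```

```text
t 24.15 tcp [509.8 -42.6  41.7] phi -27.81 tz [ 0.003 -0.001 -1.   ] q6 0.18 F [-0.  -0.1  0.3] M [-0.01  0.02 -0.05] op -0.2
0.86, 0.58, -0.19, 0, 0.12
0.98, 1.23, -0.29, 0, 0.24
1.10, 1.89, -0.3, 0, 0.36
1.22, 2.54, -0.24, 0, 0.48
1.34, 3.18, -0.1, 0, 0.6
1.46, 3.81, 0.12, 0, 0.72
1.58, 4.4, 0.41, 0, 0.84
1.57, 4.35, 0.38, 0, 0.83
1.61, 4.54, 0.49, 0, 0.87
1.65, 4.72, 0.61, 0, 0.91
```

View pics/c7.png

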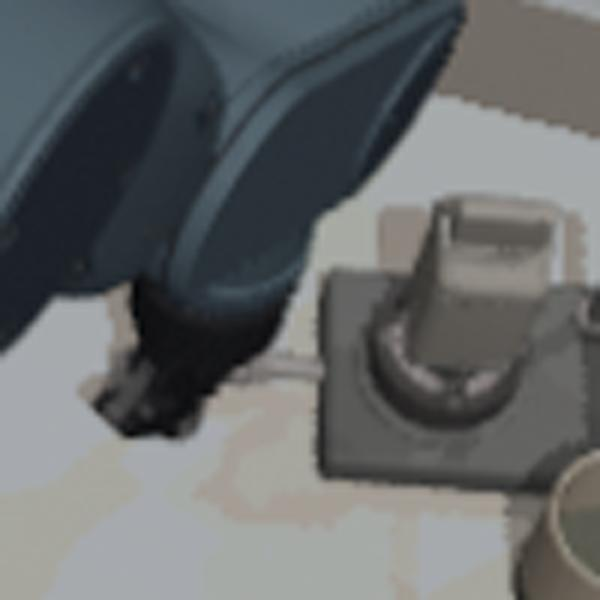

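View pics/c6.png

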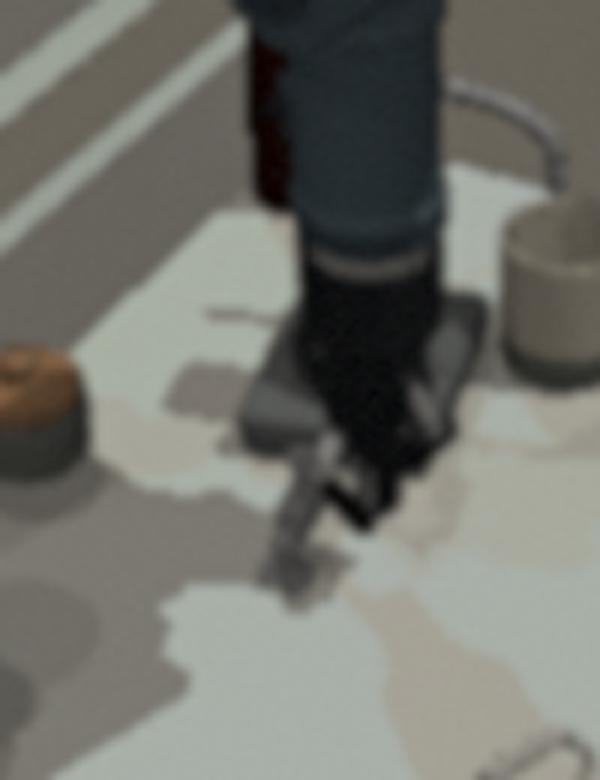

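Call:
send_rows --commands '[0.6, -0.2, 0, 0.12, 1.2, -0.3, 0, 0.24, 1.9, -0.3, 0, 0.36, 2.55, -0.25, 0, 0.48, 3.2, -0.1, 0, 0.6, 3.8, 0.1, 0, 0.72, 4.35, 0.4, 0, 0.83, 4.6, 0.45, 0, 0.83, 4.6, 0.45, 0, 0.83]'

```text
time_s: 25.15
ee_pos: [533.5, -4.3, 40.4]
ee_rot: [0.0, 0.992, 0.13, -0.001]
contact_force: [-2.0, -3.6, 2.3]
opening: -0.3
```

```bash
python3 - <<'E'
from h import *
p,R,f=st()
cap('top',17);cap('side',17)
st()
crop('side',17,200,90,300,220,6,'c6')
print(((p[:2]-C)@ex).round(1),((p[:2]-C)@ey).round(1))
E
```

```text
t 25.15 tcp [533.5  -4.3  40.4] phi -75.05 tz [-0.001 -0.001 -1.   ] q6 1.09 F [-2.  -3.6  2.3] M [-0.52  0.45 -0.03] op -0.3
t 25.25 tcp [533.5  -4.2  40.4] phi -75.15 tz [-0.001 -0.    -1.   ] q6 1.10 F [-4.1 -3.5  2.1] M [-0.57  0.52 -0.07] op -0.3
-17.1 168.6
```

View pics/c6.png

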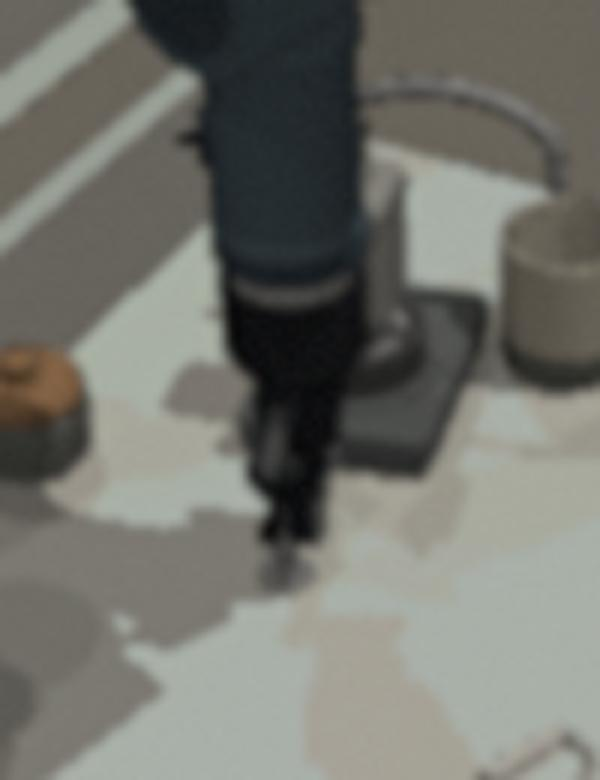

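Call:
send_rows --commands '[0.2, 0, 0, 0.03, 0.3, 0, 0, 0.03, 0.3, 0, 0, 0.03]'

```text
time_s: 25.55
ee_pos: [533.6, -3.7, 40.2]
ee_rot: [-0.0, 0.993, 0.114, -0.003]
contact_force: [-11.3, -5.2, 8.5]
opening: -0.1
```

```bash
python3 - <<'E'
from h import *
p,R,f=st()
print(((p[:2]-C)@ex).round(1),((p[:2]-C)@ey).round(1), "F stand x", r.get_obs()['contact_force'][:2]@ex)
E
```

```text
t 25.55 tcp [533.6  -3.7  40.2] phi -76.88 tz [-0.007 -0.001 -1.   ] q6 1.13 F [-11.3  -5.2   8.5] M [-0.97  1.83  0.04] op -0.1
-16.8 169.1 F stand x -12.244223921269365
```

Call:
send_rows --commands '[-1, 0, 0, 0, -3, 0, 0, 0, -5, 0, -2, 0, -7, 0, -6, 0, -9, 0, -11, 0, -11, 5, -16, 0, -13, 10, -20, 0, -13, 14, -22, 0, -13, 17, -22, 0, -13, 17, -22, 0, -13, 17, -22, 0, -13, 17, -22, 0]'

```text
time_s: 26.75
ee_pos: [447.9, -196.6, 259.4]
ee_rot: [-0.001, 0.994, 0.113, -0.0]
contact_force: [0.1, -0.1, 0.0]
opening: -0.4
```

```bash
python3 - <<'E'
from h import *
st()
cap('top',18);cap('side',18)
crop('side',18,200,90,300,220,6,'c6')
crop('top',18,320,120,440,220,6,'c7')
for n in ("side","top"):
    X=cloud(n,load(n,18)[1]).reshape(-1,3); g=load(n,18)[0].reshape(-1,3).max(1)
    p=X[:,:2]-C;x=p@ex;y=p@ey
    s=(abs(x)<20)&(y>140)&(y<190)&(X[:,2]>44)&(X[:,2]<66)
    print(n,s.sum(),np.percentile(y[s],[3,97]).round(1),np.median(x[s]).round(1),np.median(X[s,2]).round(1),np.polyfit(y[s],x[s],1).round(3), "dark",np.median(g[s]))
    w=X[(abs(x)<8)&(abs(y)<20)&(X[:,2]<230)&(X[:,2]>185)]; print(" wing top",np.median(w[:,2]).round(1))
E
```

```text
t 26.75 tcp [ 447.9 -196.6  259.4] phi -77.04 tz [-0.001  0.002 -1.   ] q6 0.70 F [ 0.1 -0.1  0. ] M [-0.01 -0.02  0.03] op -0.4
side 44 [143.  185.4] -1.8 55.9 [ 0.013 -3.332] dark 51.0
 wing top 192.5Traceback (most recent call last):
  File "<stdin>", line 10, in <module>
    return _quantile_unchecked(
        a, q, axis, out, overwrite_input, method, keepdims, weights)
    return _ureduce(a,
                    func=_quantile_ureduce_func,
    ...<5 lines>...
                    overwrite_input=overwrite_input,
                    method=method)
    r = func(a, **kwargs)
    result = _quantile(arr,
                       quantiles=q,
    ...<2 lines>...
                       out=out,
                       weights=wgt)
    slices_having_nans = np.isnan(arr[-1, ...])
                                  ~~~^^^^^^^^^
IndexError: index -1 is out of bounds for axis 0 with size 0
```

View pics/c7.png

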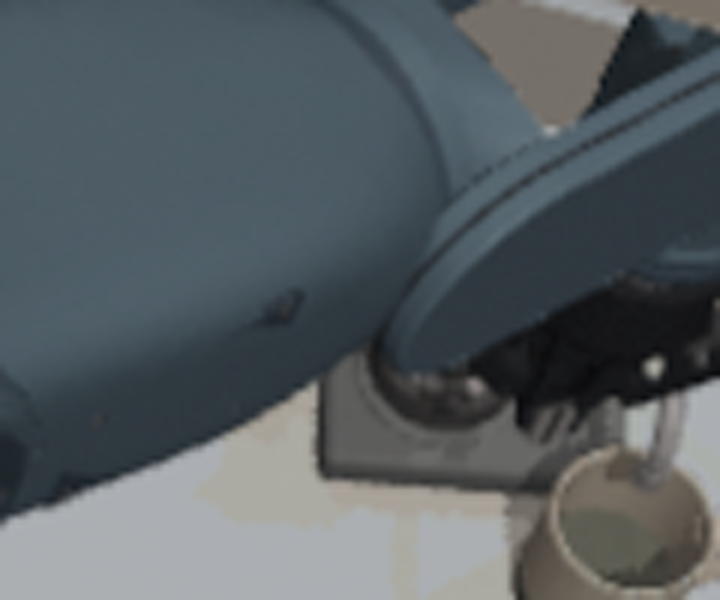

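View pics/side18.png

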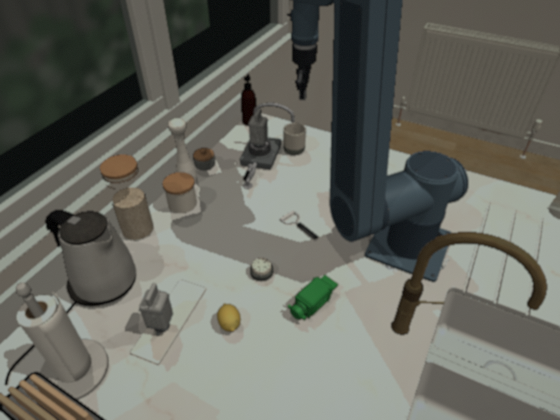

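```bash
python3 -c "
from station import r
print(r.hand_in()); print(r.get_obs()['time_s'])"
```

```text
the job is handed in; nothing more can be done
None
the job is handed in; nothing more can be done
```

The new cartridge is locked in the stand and the inlet valve is fully open. I handed the job in at about 27 s, with the hand clear and reading no force.

**Standing it up:** My first grip, on the body, would not let the cartridge swing upright, so I put it back down. I then gripped it by the wing edges, shook it up and down until it was near vertical, and dragged the foot across the worktop to finish standing it. I let go, then took it again across the wing.

**Fitting:** It went into the slots without catching. I pushed it to the spring's stop (about 16 N), turned it 91° clockwise and let it spring up.

**Lock check:** With a 17 N upward pull it did not come out. With my hand off, the wing top measured 192.5–193 mm (193 expected when locked).

**Valve:** Only after that I swung the lever to its stop, where the force rose from 5 to 12 N without it moving.

**Last checks:**
- **Side camera:** It shows the lever along the pipe (within about 0.01 rad) and the wing top still at 192.5 mm. The used cartridge, mug, timer and green look-alike appear where they were; I did not measure their positions.
- **Top camera:** The arm blocked its final view of the lever, so the lever angle rests on the side camera and the force at the stop.

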